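Clamp a fused glass slab in the grinding jig

ROBOT

A 7-joint arm with a two-finger parallel gripper is mounted at the origin on the work surface. World frame = base frame: x ahead of the robot, y to its left, z up, the work surface at z = 0. Lengths are in m, angles in rad, forces in N, time in s.
With the tool pointing down it reaches from about 0.425 to 0.975 m from the base axis. Payload 16.7 kg.
Tool frame: the origin (TCP) lies at the centre of the arm's flange, where the gripper is bolted on; the fingertips stand 173 mm ahead of it and the grasp point (between the pads) lies 155 mm ahead of it; z points along the fingers, y is the direction in which the jaws open and shut (so a half turn about z gives the same grasp; the last joint's range is limited). The gripper opens to 85 mm and grips with 20 to 120 N. Pads are 22 mm wide; open, the fingers measure 114 mm over their backs; the gripper's body (76 mm by 85 mm) begins 54 mm behind the grasp point. The pads swing forward as they close: fully open they stand 13 mm farther back than shut.
Start: joints at [-1.462, 0.426, 0.074, 1.606, -0.034, 1.111, -0.067], TCP at [0.173, 0.652, 0.405] pointing down, gripper open.
Joint ranges: [-2.85, 2.85], [-0.5, 2.14], [-1.23, 1.37], [0.21, 2.46], [-1.02, 4.16], [0.16, 2.05], [-2.73, 2.73]. Speed limits (rad/s): [1.89, 1.89, 2.39, 2.39, 3.01, 3.01, 3.01].

INTERFACE

Orientations are given as a unit quaternion [w, x, y, z].
In Python, from workcell import sense, get_image, job_done gives the robot as it stands.
- The arm moves only by the tool drive_tool, never from a script. Its argument "increments" is a list of rows, each a list of 6 numbers: the shift along the tool's x, y, z each as a share of 0.25 m, from -1 to 1, then the turn, a rotation vector about the tool's x, y, z each as a share of 45 degrees, from -1 to 1. A call has 1 to 20 rows; each row is the pose to reach, as a shift and turn from the pose measured when the call began, along the tool's axes at that moment; what a row does not reach only later rows make up. A row lasts 1/12 s, in which the tool goes at most 41.7 mm and 7.16 degrees, less where a joint would pass 70% of its speed; a pose out of reach is approached as far as the arm can. A call with a number of a shift or a turn outside -1 to 1 is refused whole. A call with a gripper value outside its range is refused whole. "grip" is the opening, from 0 (shut) to 1 (fully open), set as the call begins (left out, the last holds). The fingers move at their own pace and stop on an object; "force" is the grip in N (left out, the last holds). Time passes only in rows, so rows that repeat a pose let the fingers close. It gives the time, the measured TCP pose, the force and the opening at its end, in the units of the state.
- sense(): the state, without advancing time (a new reading comes with each control period).
- get_image(name): name is "scene" or "side" or "wrist"; returns a dict with "color" (420x560x3 uint8, blue, green, red), "fx", "fy", "cx", "cy" (pixels), "rvec" (rotation vector, rad) and "tvec" (3), from world to camera coordinates, as OpenCV has them. Camera axes: x right, y down, z forward; pixel columns grow to the right and rows downward; lengths in m; the calibration is good to about 2 mm. A picture is of the moment at which its call begins. There is no depth.
- job_done(): hands the job in, once; it reports no verdict.
The state is a dict: "time_s": time; "joints": joint angles; "qvel": joint speeds; "joint_efforts": joint torques, N m; "ee_pos": TCP position; "tcp_rot": TCP orientation; "force": force on the tool from outside, world axes, zero at the start; "ft_torque": the same for the moment, N m; "grip_width": finger opening in m.
Only numpy, scipy, OpenCV 4.12 (cv2) and the standard library are available. Lean on these libraries where they do the work, as an engineer would, in place of code of your own. Each camera call takes 0.05 s, during which the arm holds its last target.

TASK

Lay the green-blue glass slab flat in the jig, between the grey stop and the red jaw, with its far end butted up against the blue fence. Then turn the orange winged knob clockwise until the jaw holds the slab snugly against the stop, with about 15 N and never as much as 28 N, or the glass chips; do not lean on the fence, leave everything else where it is, and let go.

Things in the scene. Friction and masses are not known exactly. Their poses are not given: they have to be found in the camera images.
- slab_center (a point): Centre of the loose slab of fused glass, mottled green and blue, 120 x 50 x 12 mm, about 180 g; at first it lies flat on the table. The point is half-way up the slab (6 mm above its underside); x runs along the 120 mm length, y across the 50 mm width, z up. Either end may go to the fence.
- jig: The fixed jig: an aluminium bed plate 190 mm (x) by 260 mm (y), 15 mm thick, flat on the table; origin at the centre of its underside. Its -x side faces the robot and is open. Offsets called jig x, y are in its frame, heights are above the table. The bed's top is at 15 mm.
- slab_place (a point): Where the slab's centre belongs: jig x = 0, y = -30 mm, height 21 mm; axes as the jig's. The slab's far end then touches the fence (face at jig x = +60 mm) and a long side touches the stop (face at y = -55 mm). It may be laid in a few mm to +y of here: the jaw then slides it against the stop.
- fence: Blue upright plate fixed on the jig, end stop for the slab: near face at jig x = +60 mm, 12 mm thick, 40 mm high above the table from jig y = -85 to +35 mm, 70 mm high from there to +125 mm, beside the knob: the wing tips pass 8 mm from it, so an open gripper can strike it. Origin: middle of the near face, at the bed. Limits: under 12 N from the robot, under 25 N from the slab.
- stop: Dark steel block fixed on the jig, its face (towards +y) at jig y = -55 mm, from x = +18 to +56 mm, its top 33 mm above the table; origin in the middle of that face, at the bed. The clamped slab bears on it.
- jaw: Steel jaw carriage, slides to jig -y (towards the stop) 10 mm per rad of the knob. It carries, on a brass stem and a spring, a red pad, x = +18 to +56 mm, top 33 mm above the table. Once the slab bears on the stop the spring gives 4 N per mm, or 40 N per rad of the knob: 15 N is snug (10 to 21 N is right), at 28 N the glass chips. Origin: the mouth_edge point when the knob is at 0.
- mouth_edge (a point): Fixed point on the bed at jig x = +37, y = +13 mm: where the jaw's red face stands, 68 mm from the stop, when the knob is at 0 and the stem is screwed right in. The stem is set 0 to 10 mm further out towards the stop, differently each time and not measured. With the knob's start, the opening for the 50 mm wide slab is at first 56 to 68 mm.
- wing (a joint): Angle of the orange winged knob, rad: 0 = open, grows clockwise seen from above (tightening), ends at 2.8. At 0 the wings lie along jig x. Starts at 0 to 0.15; stays where it is left. Turning takes 0.30 N m idle plus 0.010 N m per newton on the slab; if held still, only this second part pushes back on the hand. The jaw bears on a homed slab somewhere between 0.8 and 1.8 rad and is snug about 0.4 rad later.
- wing_grip (a point): Point on the knob's vertical axis (jig x = +22, y = +75 mm), 63 mm above the table, where to grip. The wings form one upright bar 60 mm long (this point's x axis), 10 mm thick (its y axis), from 45 to 70 mm above the table (tips to 75 mm); below is a round steel hub, the steel carriage beside it is 35 mm high.
- spray_a: Clear spray bottle with a white head, 72 mm wide, 172 mm tall; origin under its middle. Leave alone.
- spray_b: A second spray bottle like it. Leave alone.
- pliers: Pliers with blue handles, 180 mm long, 12 mm thick, lying flat. Leave alone.
- marker: Black marker pen, 130 mm long, 12 mm thick, lying. Leave alone.
- offcut: Orange glass offcut 60 x 40 x 8 mm, lying flat. Leave alone.
- dish: White bowl, 100 mm across, 35 mm high. Leave alone.
- disc: Red glass disc, 70 mm across, 10 mm thick, lying flat. Leave alone.
Not all that is in view belongs to the job. Leave any pink look-alike of the part that bears slab_center alone.

How it is judged:
By the outcome, as a careful person would: the job done as asked, in the order asked, and still so for the second after the job is handed in, with the robot touching nothing.
It also fails if it takes over 72 s, if anything falls off the work surface, if the arm or the gripper's body presses on something with over 40 N, if the wrist force passes 120 N, or if a joint passes its speed limit or range.

## Working session

There is one attempt and no reset: what is moved stays moved. The work goes in short steps, Python scripts to look and compute and a tool call to move; the robot and the scene stay as the last step left them, time stands still between calls to the robot, and variables do not carry over. Pictures are saved under pics/ and viewed, and the job is handed in when it is done.

Besides the shell and the picture viewer there is one more tool, called after "Request:" by a JSON object that holds its "method" and its "body". drive_tool: Moves the arm, as the interface text tells. Its arguments: {"type":"object","properties":{"increments":{"type":"array","items":{"type":"array","items":{"type":"number"}}},"grip":{"type":"number"},"force":{"type":"number"}},"required":["increments"]}

```bash
mkdir -p pics; ls; python3 - <<'E'
from workcell import sense,get_image
import cv2
s=sense();print(s)
for n in("scene","side","wrist"):
    d=get_image(n);cv2.imwrite(f"pics/{n}0.png",d["color"]);print(n,d["fx"],d["fy"],d["cx"],d["cy"],d["rvec"],d["tvec"])
E
```

```text
pics
{'time_s': 0.0, 'joints': array([-1.46148761,  0.42674451,  0.073833  ,  1.6065938 , -0.03410289,
        1.1108093 , -0.06709612]), 'qvel': array([ 9.46457330e-04,  2.37670223e-04,  1.94193864e-04, -3.43828096e-05,
        1.25766831e-03, -4.04901781e-04, -1.00287026e-03]), 'joint_efforts': array([ 1.78516791e-03, -9.49813914e+01,  3.76264125e+00, -4.63515437e+01,
        1.96166517e-02,  9.97814670e-03, -1.63369708e-05]), 'ee_pos': array([0.17270727, 0.65234446, 0.4040074 ]), 'tcp_rot': array([-4.04504937e-05,  1.29049615e-01,  9.91637926e-01, -6.46785728e-04]), 'force': array([ 0.54697151, -0.05549443,  0.08434154]), 'ft_torque': array([ 0.00462242,  0.00716146, -0.00086839]), 'grip_width': 0.08516676978968517}
scene 452.74093175774004 452.74093175774004 277.57274124753593 214.44876182472206 [ 1.85948669  1.88355174 -0.62291913] [-0.06803287 -0.42427402  1.67751404]
side 390.1576154120153 390.1576154120153 275.53347532346515 207.11715954964734 [ 2.36358328 -0.15673177  0.05998536] [-0.56659184  0.17377697  1.32300276]
wrist 309.9931625422397 309.9931625422397 278.06222213480055 213.91855118630218 [-2.27753051 -1.7537336  -0.28134533] [-0.67419596 -0.04122585  0.3797966 ]
```

View pics/scene0.png

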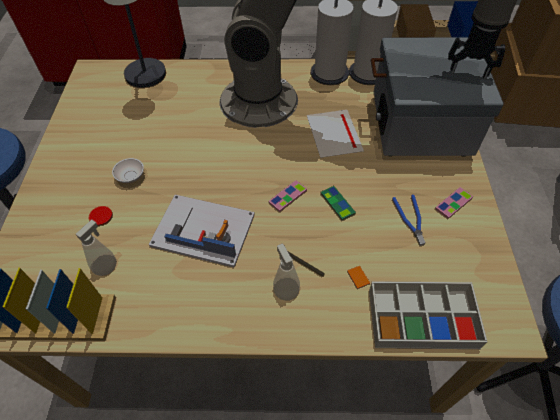

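View pics/side0.png

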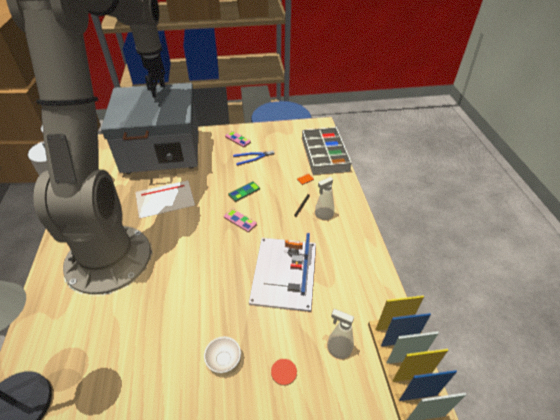

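View pics/wrist0.png

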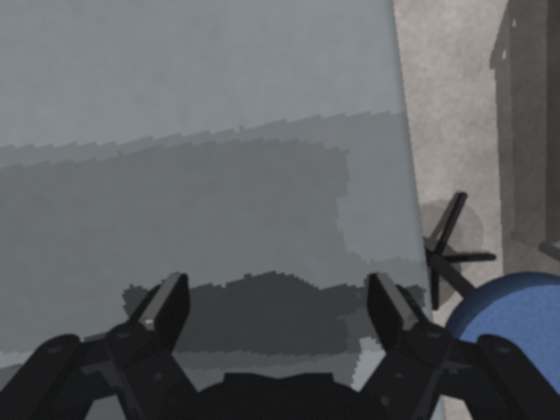

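The scene picture shows the green slab at (338,203), with pink look-alikes at (288,195) and (454,202). The jig is at (203,230), with the fence on its far side and the knob at (222,230). Next I'll measure the slab and the jig.

```bash
cat > h.py <<'E'
import numpy as np,cv2
from workcell import sense,get_image
from scipy.spatial.transform import Rotation as Ro
def cam(d):
    K=np.array([[d["fx"],0,d["cx"]],[0,d["fy"],d["cy"]],[0,0,1]]);R=cv2.Rodrigues(np.array(d["rvec"],float))[0];t=np.array(d["tvec"],float).ravel()
    return K,R,t
def ray(d,uv,z):
    K,R,t=cam(d);uv=np.atleast_2d(np.array(uv,float));C=-R.T@t
    v=(R.T@np.linalg.inv(K)@np.c_[uv,np.ones(len(uv))].T).T
    return C+v*((z-C[2])/v[:,2])[:,None]
def proj(d,P):
    K,R,t=cam(d);return cv2.projectPoints(np.atleast_2d(np.array(P,float)),R,t,K,None)[0][:,0]
def Rt():
    q=sense()["tcp_rot"];return Ro.from_quat([q[1],q[2],q[3],q[0]])
def delta(pos,yaw=None,R1=None):
    "row for TCP target pos, R1 target rotation"
    s=sense();R=Rt();d=R.inv().apply(np.array(pos)-s["ee_pos"])/0.25
    w=(R.inv()*R1).as_rotvec()/np.radians(45) if R1 is not None else np.zeros(3)
    return np.r_[d,w]
def down(a):
    "tool z down, tool y axis at world angle a (mod pi), choose nearest"
    best=None
    for k in(0,np.pi):
        y=np.array([np.cos(a+k),np.sin(a+k),0]);z=np.array([0,0,-1.]);x=np.cross(y,z)
        R=Ro.from_matrix(np.c_[x,y,z]);m=(Rt().inv()*R).magnitude()
        if best is None or m<best[0]:best=(m,R)
    return best[1]
E
python3 - <<'E'
from h import *
for n in("scene","side"):
    d=get_image(n);im=d["color"];hsv=cv2.cvtColor(im,cv2.COLOR_BGR2HSV)
    H,S,V=[hsv[...,i].astype(int) for i in range(3)]
    c0=(338,203) if n=="scene" else (244,191)
    # slab: hue 35..130 & sat high
    m=((H>33)&(H<135)&(S>90)&(V>30)).astype(np.uint8)
    m2=np.zeros_like(m);x,y=c0;m2[y-25:y+25,x-30:x+30]=m[y-25:y+25,x-30:x+30]
    m2=cv2.morphologyEx(m2,cv2.MORPH_CLOSE,np.ones((3,3)))
    cs=max(cv2.findContours(m2,0,1)[0],key=cv2.contourArea)
    r=cv2.minAreaRect(ray(d,cs[:,0],0.008)[:,:2].astype(np.float32));print(n,"slab",r)
    # jig
    c0=(203,230) if n=="scene" else (284,273)
    x,y=c0;m=((S<60)&(V>90)).astype(np.uint8);m2=np.zeros_like(m);m2[y-45:y+45,x-62:x+62]=m[y-45:y+45,x-62:x+62]
    cs=max(cv2.findContours(m2,0,1)[0],key=cv2.contourArea);hull=cv2.convexHull(cs)
    r=cv2.minAreaRect(ray(d,hull[:,0],0.015)[:,:2].astype(np.float32));print("jig",r,cv2.boxPoints(r))
    k=7
    cv2.imwrite(f"pics/{n}_jig.png",cv2.resize(im[y-42:y+42,x-57:x+57],None,fx=k,fy=k,interpolation=cv2.INTER_NEAREST))
    x,y=(338,203) if n=="scene" else (244,191)
    cv2.imwrite(f"pics/{n}_slab.png",cv2.resize(im[y-30:y+30,x-40:x+40],None,fx=k,fy=k,interpolation=cv2.INTER_NEAREST))
E
```

```text
scene slab ((0.48015233874320984, 0.2595546543598175), (0.12231052666902542, 0.05081181228160858), 30.090652465820312)
jig ((0.5824000239372253, -0.1426711082458496), (0.26163798570632935, 0.19198767840862274), 75.18328094482422) [[ 0.45614403 -0.24459192]
 [ 0.6417479  -0.2936885 ]
 [ 0.708656   -0.04075029]
 [ 0.52305216  0.00834629]]
side slab ((0.48152467608451843, 0.26320281624794006), (0.12117188423871994, 0.04780462384223938), 29.956085205078125)
jig ((0.585994303226471, -0.12218829989433289), (0.3058096170425415, 0.1915377974510193), 75.17423248291016) [[ 0.45428833 -0.24549726]
 [ 0.63944954 -0.29450804]
 [ 0.71770024  0.00112066]
 [ 0.53253907  0.05013144]]
```

View pics/scene_jig.png

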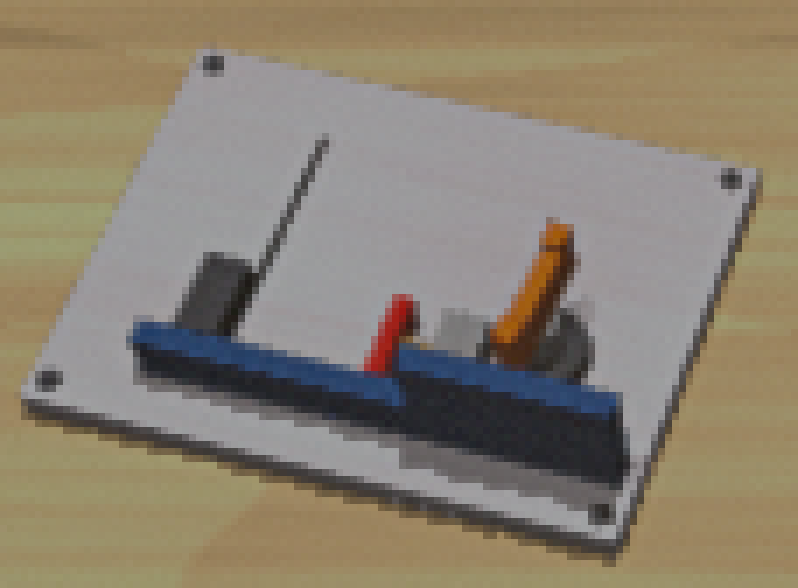

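View pics/side_jig.png

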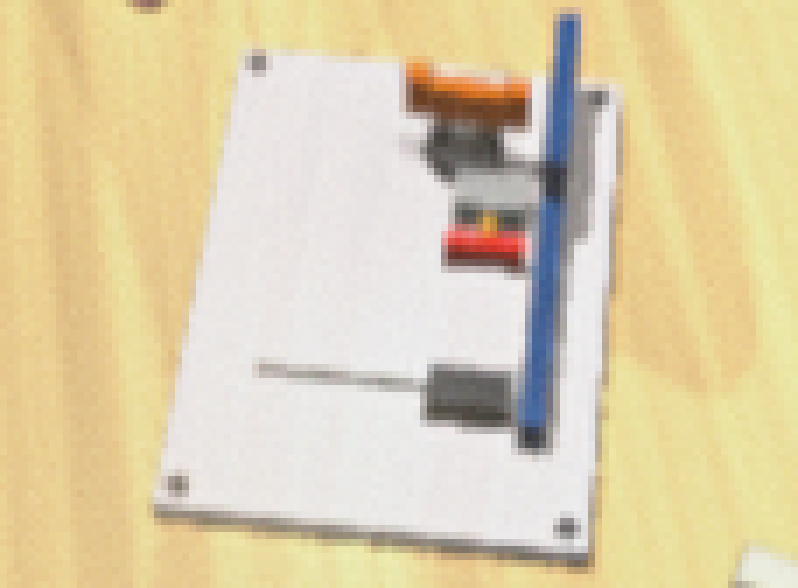

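View pics/scene_slab.png

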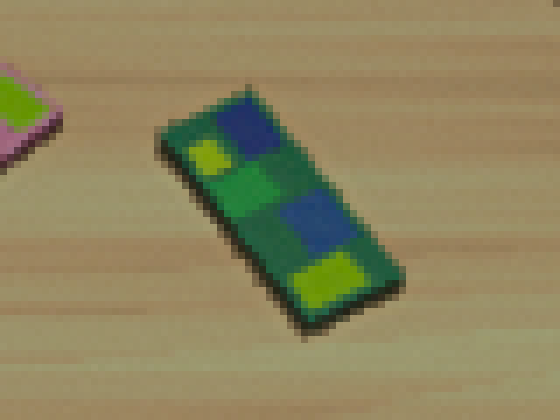

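The jig is at about (0.583, -0.143) with yaw -14.8°. The slab is at about (0.481, 0.261) with its long axis at 30°. I'll move above the grip point, about 20 mm from slab centre towards the robot end, and check with the wrist camera.

```bash
python3 - <<'E'
from h import *
np.set_printoptions(precision=4,suppress=True)
print(delta([0.4635,0.2515,0.404],R1=down(np.radians(120))))
E
```

```text
[-1.5348 -1.2526  0.0024 -0.0007 -0.0003 -0.9962]
```

Request:
{"method": "drive_tool", "body": {"increments": [[-0.15,-0.12,0,0,0,0],[-0.3,-0.24,0,0,0,0],[-0.45,-0.36,0,0,0,0],[-0.6,-0.48,0,0,0,0],[-0.77,-0.63,0,0,0,0],[-0.9,-0.75,0,0,0,0],[-1,-0.82,0,0,0,0],[-1,-0.82,0,0,0,0]], "grip": 1, "force": 40}}

```text
time_s: 0.92
ee_pos: [0.3636, 0.3872, 0.4048]
tcp_rot: [0.0, 0.13, 0.992, -0.0]
force: [1.0, 0.9, 1.0]
grip_width: 0.0853
```

```bash
python3 - <<'E'
from h import *
np.set_printoptions(precision=4,suppress=True)
print(delta([0.4635,0.2515,0.36],R1=down(np.radians(120))))
E
```

```text
[-0.5261 -0.4212  0.1794 -0.0008  0.0002 -0.9987]
```

Request:
{"method": "drive_tool", "body": {"increments": [[-0.13,-0.1,0.03,0,0,-0.16],[-0.26,-0.2,0.08,0,0,-0.32],[-0.4,-0.31,0.13,0,0,-0.48],[-0.526,-0.421,0.179,0,0,-0.64],[-0.526,-0.421,0.179,0,0,-0.8],[-0.526,-0.421,0.179,0,0,-0.96],[-0.526,-0.421,0.179,0,0,-0.998],[-0.526,-0.421,0.179,0,0,-0.998],[-0.526,-0.421,0.179,0,0,-0.998],[-0.526,-0.421,0.179,0,0,-0.998]]}}

```text
time_s: 1.75
ee_pos: [0.4634, 0.2518, 0.3602]
tcp_rot: [0.0, -0.257, 0.966, -0.0]
force: [-0.3, 0.5, -0.8]
grip_width: 0.0853
```

```bash
python3 - <<'E'
from h import *
np.set_printoptions(precision=4,suppress=True)
s=sense();print(s["ee_pos"],s["joints"],s["qvel"].max(),s["force"])
d=get_image("wrist");cv2.imwrite("pics/w1.png",d["color"])
E
```

```text
[0.4634 0.2518 0.3602] [-0.7803  0.2346  0.1858  1.9903 -0.0533  0.9213  1.5229] 0.009770049422066078 [-0.2781  0.5408 -0.8024]
```

View pics/w1.png

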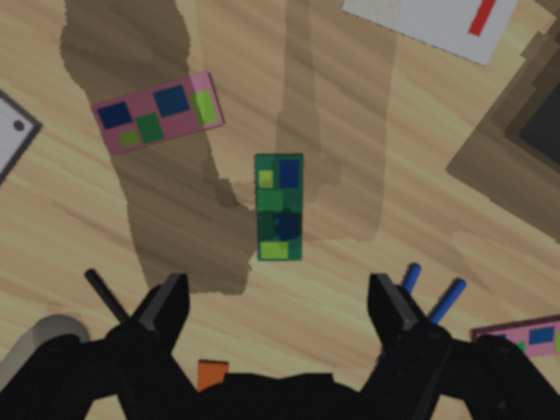

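The wrist view shows the green slab from (256,154) to (302,260), lined up with the jaws. Now I'll refine its pose.

```bash
python3 - <<'E'
from h import *
np.set_printoptions(precision=4,suppress=True)
d=get_image("wrist");im=d["color"];hsv=cv2.cvtColor(im,cv2.COLOR_BGR2HSV)
H,S,V=[hsv[...,i].astype(int) for i in range(3)]
m=((H>33)&(H<135)&(S>90)&(V>20)).astype(np.uint8)
m2=np.zeros_like(m);m2[140:275,245:315]=m[140:275,245:315]
cs=max(cv2.findContours(m2,0,1)[0],key=cv2.contourArea);print(cv2.boundingRect(cs))
P=ray(d,cs[:,0],0.012)[:,:2]
r=cv2.minAreaRect(P.astype(np.float32));print(r)
c=np.array(r[0]);a=np.radians(r[2] if r[1][0]>r[1][1] else r[2]-90);print(np.degrees(a))
u=np.array([np.cos(a),np.sin(a)]); u=u if u[0]>0 else -u
g=c-0.02*u;print(g)
print(delta([*g,0.176],R1=down(a+np.pi/2)))
E
```

```text
(256, 155, 47, 105)
((0.4803571105003357, 0.26187896728515625), (0.11678127199411392, 0.04773836210370064), 30.014951705932617)
30.014951705932617
[0.463  0.2519]
[ 0.0009  0.0006  0.7368 -0.0007  0.0001 -0.0035]
```

Request:
{"method": "drive_tool", "body": {"increments": [[0,0,0.12,0,0,0],[0,0,0.24,0,0,0],[0,0,0.36,0,0,0],[0,0,0.48,0,0,0],[0,0,0.56,0,0,0],[0,0,0.62,0,0,0],[0,0,0.67,0,0,0],[0,0,0.71,0,0,0],[0,0,0.737,0,0,0],[0,0,0.737,0,0,0]]}}

```text
time_s: 2.68
ee_pos: [0.463, 0.252, 0.175]
tcp_rot: [-0.001, -0.257, 0.966, -0.001]
force: [-1.1, -0.1, -0.5]
grip_width: 0.0854
```

```bash
python3 - <<'E'
from h import *
s=sense();print(s["ee_pos"],s["force"])
d=get_image("wrist");cv2.imwrite("pics/w2.png",d["color"])
E
```

```text
[0.46298942 0.25195046 0.17496148] [-1.07269244 -0.07023193 -0.46593104]
```

View pics/w2.png

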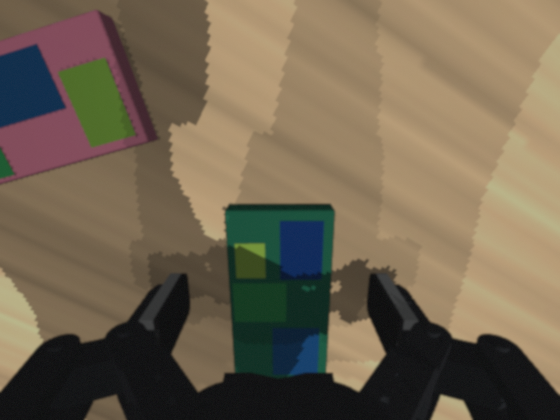

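The slab is centred between the fingers and the pink piece is clear. Closing now, 2 mm lower.

Request:
{"method": "drive_tool", "body": {"increments": [[0,0,0.008,0,0,0],[0,0,0.008,0,0,0],[0,0,0.008,0,0,0],[0,0,0.008,0,0,0],[0,0,0.008,0,0,0],[0,0,0.008,0,0,0],[0,0,0.008,0,0,0],[0,0,0.008,0,0,0],[0,0,0.008,0,0,0],[0,0,0.008,0,0,0]], "grip": 0.3, "force": 40}}

```text
time_s: 3.57
ee_pos: [0.4634, 0.2521, 0.1745]
tcp_rot: [0.0, -0.257, 0.966, -0.0]
force: [-0.8, 0.2, 6.7]
grip_width: 0.0485
```

Request:
{"method": "drive_tool", "body": {"increments": [[0,0,-0.02,0,0,0],[0,0,-0.06,0,0,0],[0,0,-0.12,0,0,0],[0,0,-0.2,0,0,0],[0,0,-0.28,0,0,0],[0,0,-0.36,0,0,0],[0,0,-0.44,0,0,0],[0,0,-0.5,0,0,0],[0,0,-0.5,0,0,0]]}}

```text
time_s: 4.32
ee_pos: [0.464, 0.2523, 0.3033]
tcp_rot: [0.003, -0.257, 0.966, 0.001]
force: [0.3, 0.6, -0.3]
grip_width: 0.0489
```

```bash
python3 - <<'E'
from h import *
np.set_printoptions(precision=4,suppress=True)
s=sense();print(s["ee_pos"],s["force"],s["grip_width"])
d=get_image("wrist");cv2.imwrite("pics/w3.png",d["color"])
d=get_image("side");cv2.imwrite("pics/s3.png",cv2.resize(d["color"][100:320,180:400],None,fx=2.7,fy=2.7))
print(delta([0.50,0.0,0.30],R1=down(np.radians(75.2))))
E
```

```text
[0.464  0.2523 0.3033] [ 0.3138  0.6345 -0.2769] 0.04886574481941039
[ 0.3743 -0.9478  0.001   0.0009  0.0026  0.9919]
```

View pics/w3.png

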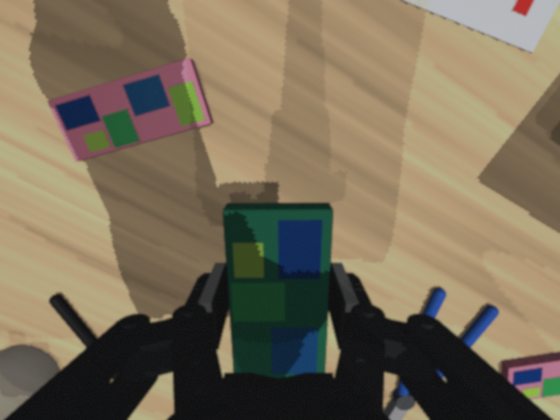

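View pics/s3.png

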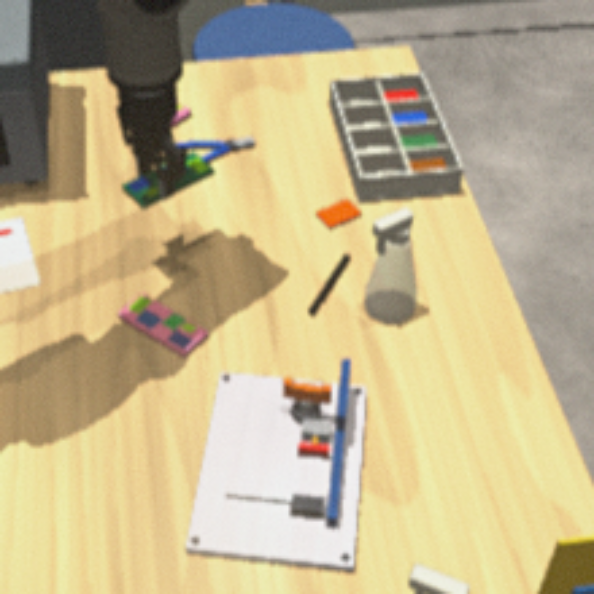

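The slab is held level. The small upward force as it closed means the fingertips are level with its underside when the TCP is at 0.1745. Now moving to the jig.

Request:
{"method": "drive_tool", "body": {"increments": [[0.04,-0.1,0,0,0,0.08],[0.08,-0.22,0,0,0,0.2],[0.13,-0.34,0,0,0,0.34],[0.18,-0.46,0,0,0,0.48],[0.23,-0.58,0,0,0,0.62],[0.28,-0.7,0,0,0,0.76],[0.33,-0.83,0,0,0,0.9],[0.374,-0.948,0,0,0,0.992],[0.374,-0.948,0,0,0,0.992],[0.374,-0.948,0,0,0,0.992],[0.374,-0.948,0,0,0,0.992]]}}

```text
time_s: 5.33
ee_pos: [0.4998, 0.0002, 0.2996]
tcp_rot: [0.0, 0.129, 0.992, 0.0]
force: [-0.8, -0.0, -1.2]
grip_width: 0.0483
```

```bash
python3 - <<'E'
from h import *
np.set_printoptions(precision=4,suppress=True)
s=sense();print(s["ee_pos"],s["joints"],s["force"],s["grip_width"])
print(delta([0.545,-0.165,0.30],R1=down(np.radians(75.2))))
E
```

```text
[0.4998 0.0002 0.2996] [-0.5013  0.2912  0.4378  2.1126 -0.1765  0.7711  1.3602] [-0.8015 -0.0107 -1.2145] 0.04831511313518837
[-0.3435 -0.5926 -0.0018  0.001   0.0006  0.0004]
```

Request:
{"method": "drive_tool", "body": {"increments": [[-0.05,-0.08,0,0,0,0],[-0.11,-0.18,0,0,0,0],[-0.17,-0.3,0,0,0,0],[-0.23,-0.4,0,0,0,0],[-0.29,-0.5,0,0,0,0],[-0.343,-0.592,0,0,0,0],[-0.343,-0.592,0,0,0,0],[-0.343,-0.592,0,0,0,0],[-0.343,-0.592,0,0,0,0]]}}

```text
time_s: 6.08
ee_pos: [0.545, -0.1635, 0.299]
tcp_rot: [-0.0, 0.128, 0.992, 0.001]
force: [-0.6, 0.4, -1.7]
grip_width: 0.0486
```

```bash
python3 - <<'E'
from h import *
np.set_printoptions(precision=4,suppress=True)
s=sense();print(s["ee_pos"],s["joints"],s["force"],s["grip_width"])
for n in("wrist","side","scene"):
    d=get_image(n);np.save(n+"4.npy",d,allow_pickle=True);cv2.imwrite(f"pics/{n}4.png",d["color"])
E
```

```text
[ 0.545  -0.1635  0.299 ] [-0.1927  0.4061  0.4656  1.9639 -0.2452  0.8267  1.7223] [-0.5615  0.3887 -1.6884] 0.04856377634216695
```

View pics/wrist4.png

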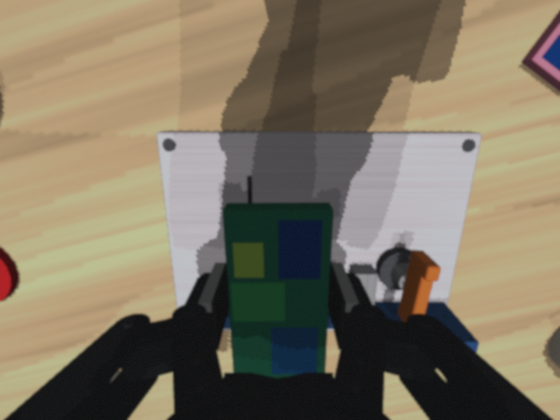

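View pics/scene4.png

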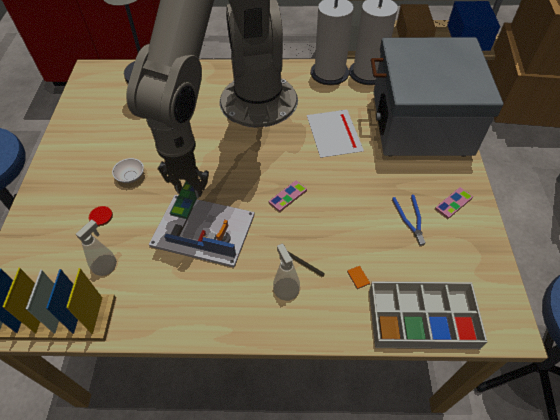

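The wrist view shows the jig's near edge from (160,132) to (479,132), its side edges, and the slab in hand with its near end at row 205. I'll compute the jig pose and the in-hand slab pose from these.

```bash
python3 - <<'E'
from h import *
np.set_printoptions(precision=4,suppress=True)
d=np.load("wrist4.npy",allow_pickle=True).item();im=d["color"]
g=cv2.cvtColor(im,cv2.COLOR_BGR2HSV)[...,1].astype(float); g=cv2.GaussianBlur(g,(3,3),0)
def edge(line,ax,n=8):
    # subpixel max gradient
    i=np.argmax(np.abs(np.gradient(line)));G=np.abs(np.gradient(line));lo,hi=max(0,i-2),i+3
    return (G[lo:hi]*np.arange(lo,hi)).sum()/G[lo:hi].sum()
def fit(pts):
    v=cv2.fitLine(np.array(pts,np.float32),cv2.DIST_HUBER,0,.01,.01).ravel();return v[2:],v[:2]
top=[(u,120+edge(g[120:142,u],0)) for u in list(range(170,225,3))+list(range(410,470,3))]
left=[(150+edge(g[v,150:190],0),v) for v in range(150,215,3)]
right=[(440+edge(g[v,440:495],0),v) for v in range(150,240,3)]
W=lambda p,z:ray(d,p,z)[:,:2]
for n,p in(("top",top),("left",left),("right",right)):
    P=W(p,0.015);c,v=fit(P);r=np.abs((P-c)@np.array([-v[1],v[0]])).max();print(n,np.degrees(np.arctan2(v[1],v[0])),"resid",r)
def inter(a,b):
    (c1,v1),(c2,v2)=a,b;s=np.linalg.solve(np.c_[v1,-v2],c2-c1);return c1+s[0]*v1
T,L,Rr=[fit(W(p,0.015)) for p in(top,left,right)]
A,B=inter(T,L),inter(T,Rr);print(A,B,np.linalg.norm(A-B))
y=(B-A)/np.linalg.norm(B-A);x=np.array([y[1],-y[0]]);o=(A+B)/2+0.095*x;print("jig",o,np.degrees(np.arctan2(x[1],x[0])))
# slab in hand
z0=sense()["ee_pos"][2]-0.1745;zt=z0+0.012
gr=cv2.GaussianBlur(cv2.cvtColor(im,cv2.COLOR_BGR2GRAY).astype(float),(3,3),0)
H=cv2.cvtColor(im,cv2.COLOR_BGR2HSV).astype(int)
m=((H[...,0]>60)&(H[...,0]<130)&(H[...,1]>100)).astype(np.uint8)
for v in(215,230,250): 
    r=np.where(m[v,200:350])[0]+200;print(v,r.min(),r.max())
for u in(240,270,300,320): print(u,np.where(m[190:260,u])[0].min()+190)
E
python3 - <<'E'
import cv2
im=cv2.imread("pics/wrist4.png");cv2.imwrite("pics/w4c.png",cv2.resize(im[190:300,210:350],None,fx=5,fy=5,interpolation=0))
E
```

```text
top 75.16644 resid 0.00023921687144868795
left -14.786759 resid 9.313956522205981e-05
right -14.776136 resid 0.00013004193774342893
[ 0.4567 -0.2403] [0.5228 0.0093] 0.2581842
jig [ 0.5816 -0.1398] -14.833556
215 224 331
230 225 330
250 227 329
240 205
270 204
300 204
320 204
```

View pics/w4c.png

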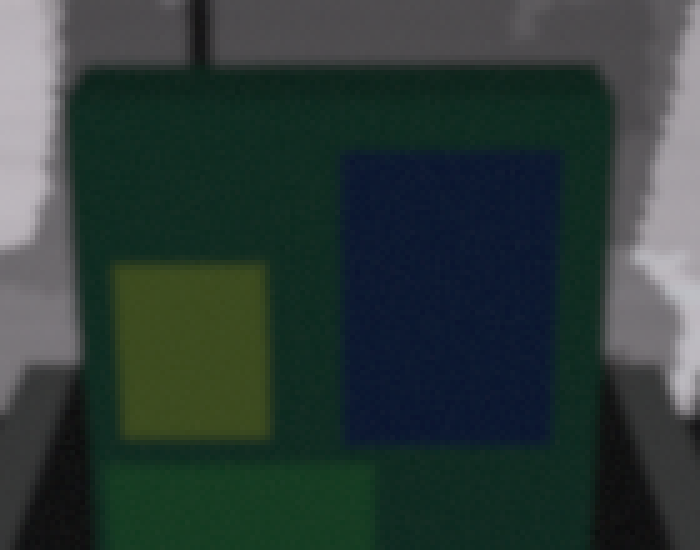

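```bash
python3 - <<'E'
from h import *
np.set_printoptions(precision=4,suppress=True)
a=np.radians(-14.8);X=np.array([np.cos(a),np.sin(a)]);Y=np.array([-X[1],X[0]]);O=np.array([.5816,-.1398])
J=lambda P:np.c_[(P[:,:2]-O)@X,(P[:,:2]-O)@Y]*1000
# NB gets current images for calibration (fixed cameras), colour from initial pictures
for n,roi in(("scene",(195,205,275,275)),("side",(230,220,340,330))):
    d=get_image(n);im=cv2.imread(f"pics/{n}0.png");h=cv2.cvtColor(im,cv2.COLOR_BGR2HSV).astype(int)
    H,S,V=h[...,0],h[...,1],h[...,2]
    x0,y0,x1,y1=(146,188,260,272) if n=="scene" else (227,231,341,315)
    def show(name,m,z):
        m=m.astype(np.uint8);mm=np.zeros_like(m);mm[y0:y1,x0:x1]=m[y0:y1,x0:x1]
        cs=max(cv2.findContours(mm,0,1)[0],key=cv2.contourArea)
        P=J(ray(d,cs[:,0],z));r=cv2.minAreaRect(P.astype(np.float32))
        print(n,name,"z",z,"min",P.min(0),"max",P.max(0))
    show("red",((H<6)|(H>174))&(S>150),.033)
    show("orange",(H>=6)&(H<16)&(S>150),.070)
    show("dark",(V<85)&(S<60),.033)
    show("fence",(H>100)&(H<125)&(S>120)&(V>110),.04)
    # corner holes
    m=((V<130)&(S<90)).astype(np.uint8);mm=np.zeros_like(m);mm[y0:y1,x0:x1]=m[y0:y1,x0:x1]
    for c in cv2.findContours(mm,0,1)[0]:
        if 3<=cv2.contourArea(c)<20 or len(c)<12:
            M=c[:,0].mean(0);print("  blob",M,J(ray(d,M,.015))[0])
E
```

```text
scene red z 0.033 min [21.3673  7.9337] max [54.5257 16.6714]
scene orange z 0.07 min [-8.2339 64.8174] max [57.5247 81.9272]
scene dark z 0.033 min [ 46.4953 -84.9649] max [ 81.6902 125.7601]
scene fence z 0.04 min [ 53.3642 102.1287] max [ 54.0995 104.8215]
  blob [198.5 241. ] [47.3617  4.0821]
  blob [152.3333 241.8889] [  85.2685 -123.3804]
  blob [194.5 240. ] [47.2206 -8.3365]
  blob [190.5 239. ] [ 47.079  -20.7972]
  blob [185.5 238. ] [ 47.7003 -36.1   ]
  blob [204. 237.] [30.3697 14.4043]
  blob [181.5 237. ] [ 47.559 -48.651]
  blob [165. 234.] [ 50.5915 -99.2588]
  blob [205. 233.] [16.6277 12.1746]
  blob [226. 229.] [-12.703   66.5648]
  blob [227. 227.] [-20.1521  67.0216]
  blob [228. 225.] [-27.6471  67.4813]
  blob [223. 223.] [-30.5283  50.8018]
  blob [227.  222.5] [-35.3328  61.6277]
  blob [224. 219.] [-44.9461  48.7532]
  blob [249.8571 213.1429] [-85.5776 116.4356]
  blob [176. 197.] [ -84.4004 -122.7483]
side red z 0.033 min [20.37    4.4364] max [50.2136 19.3078]
side orange z 0.07 min [-4.2554 58.7838] max [47.2034 84.3262]
side dark z 0.033 min [27.5617 62.6177] max [35.3068 75.9763]
side fence z 0.04 min [ 62.4897 -83.9765] max [68.4743 33.2752]
  blob [308.8 310.6] [  88.8658 -133.5437]
  blob [305. 310.] [  77.4445 -132.9735]
  blob [302. 310.] [  68.5336 -134.0971]
  blob [307.5 306. ] [  83.9318 -118.6286]
  blob [305.  287.5] [ 71.6165 -54.6854]
  blob [306. 277.] [ 71.8847 -15.183 ]
  blob [300. 269.] [50.2271 13.3713]
  blob [307. 266.] [72.0238 28.121 ]
  blob [299.6667 261.8889] [46.7602 41.6632]
  blob [293.125 261.   ] [24.9225 42.5745]
  blob [306.0625 255.8125] [65.9541 69.3423]
  blob [311.6667 244.6667] [ 81.6243 119.4821]
```

```bash
python3 - <<'E'
from h import *
np.set_printoptions(precision=5,suppress=True)
d=np.load("wrist4.npy",allow_pickle=True).item()
s=sense();R=Rt();p=s["ee_pos"];zt=p[2]-.1745+.012
for zt in (zt,zt-.006):
    P=ray(d,[[223.7,215],[331.7,215],[224.7,230],[330.8,230],[226.7,250],[329.6,250],[240,204.5],[300,204],[279,209]],zt)
    print(R.inv().apply(P-p)*1000)
K,Rc,t=cam(d);print("cam in tool",R.inv().apply(-Rc.T@t-p)*1000)
E
```

```text
[[ 36.87308 -24.14765 162.45714]
 [ 36.86361  23.87137 162.51422]
 [ 29.72967 -24.08658 162.45998]
 [ 29.71666  23.85386 162.51697]
 [ 19.83606 -23.69427 162.46428]
 [ 19.81829  23.8296  162.52077]
 [ 41.73801 -16.71747 162.46409]
 [ 41.96325   9.65763 162.49535]
 [ 39.66277   0.43054 162.48527]]
[[ 34.87294 -25.25511 168.4566 ]
 [ 34.86303  24.96762 168.5163 ]
 [ 27.4017  -25.19125 168.45957]
 [ 27.3881   24.9493  168.51918]
 [ 17.05404 -24.78093 168.46407]
 [ 17.03546  24.92394 168.52316]
 [ 39.96114 -17.48394 168.46387]
 [ 40.19671  10.10157 168.49657]
 [ 37.79066   0.45103 168.48603]]
cam in tool [80.45604 -0.01594 31.72894]
```

```bash
cat >> h.py <<'E'
a_=np.radians(-14.8);X=np.array([np.cos(a_),np.sin(a_)]);Y=np.array([-X[1],X[0]]);O=np.array([.5816,-.1398])
def jp(x,y): return O+x*1e-3*X+y*1e-3*Y
def jig(p): p=np.array(p)[:2]-O; return np.array([p@X,p@Y])*1000
E
python3 - <<'E'
from h import *
np.set_printoptions(precision=4,suppress=True)
t=jp(-26,-25);print(t,jig(sense()["ee_pos"]));print(delta([*t,.24],R1=down(np.radians(75.2))))
E
```

```text
[ 0.5501 -0.1573] [-29.2415 -32.4882]
[-0.0129  0.0296  0.2383  0.0015  0.0005  0.0026]
```

Request:
{"method": "drive_tool", "body": {"increments": [[-0.006,0.015,0.06,0,0,0],[-0.013,0.03,0.12,0.001,0,0.003],[-0.013,0.03,0.18,0.001,0,0.003],[-0.013,0.03,0.22,0.001,0,0.003],[-0.013,0.03,0.238,0.001,0,0.003],[-0.013,0.03,0.238,0.001,0,0.003],[-0.013,0.03,0.238,0.001,0,0.003]]}}

```text
time_s: 6.92
ee_pos: [0.5502, -0.1574, 0.2404]
tcp_rot: [0.0, 0.129, 0.992, 0.0]
force: [0.6, 0.4, -1.0]
grip_width: 0.0486
```

```bash
python3 - <<'E'
from h import *
np.set_printoptions(precision=4,suppress=True)
s=sense();print(s["ee_pos"],jig(s["ee_pos"]),s["force"],s["grip_width"])
im=[]
for n,c in(("side",(290,270)),("scene",(200,225))):
    d=get_image(n);x,y=c;im.append(cv2.resize(d["color"][y-50:y+50,x-66:x+66],None,fx=6,fy=6,interpolation=cv2.INTER_CUBIC)); cv2.imwrite(f"pics/{n}5.png",im[-1])
d=get_image("wrist");cv2.imwrite("pics/w5.png",d["color"])
print(delta([*jp(-26,-25),.1935],R1=down(np.radians(75.2))))
E
```

```text
[ 0.5502 -0.1574  0.2404] [-25.9029 -25.0402] [ 0.6116  0.4278 -0.9536] 0.04858864197963661
[ 0.0013  0.      0.1893  0.0008  0.0019 -0.0008]
```

View pics/side5.png

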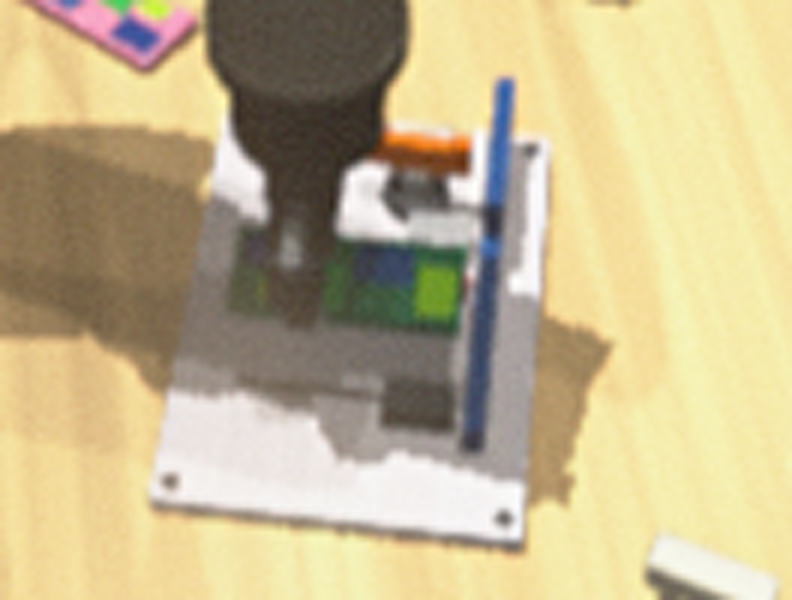

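View pics/scene5.png

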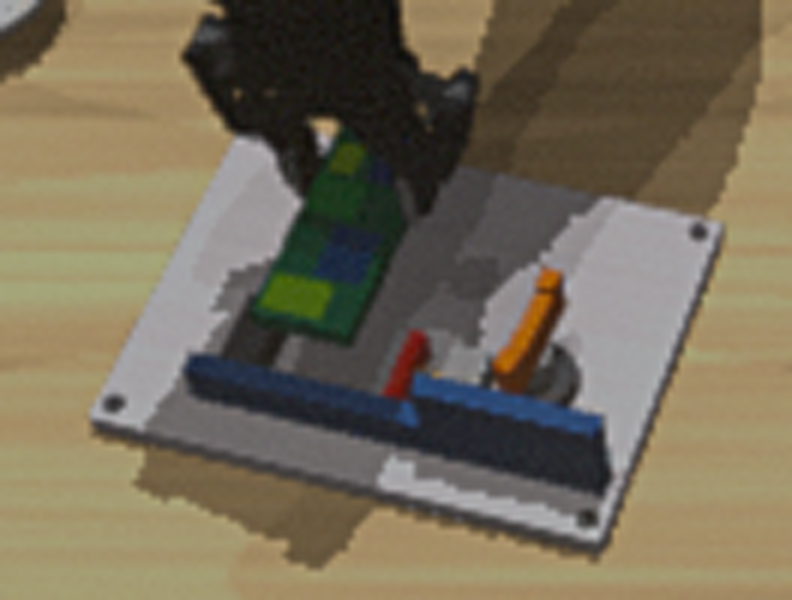

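View pics/w5.png

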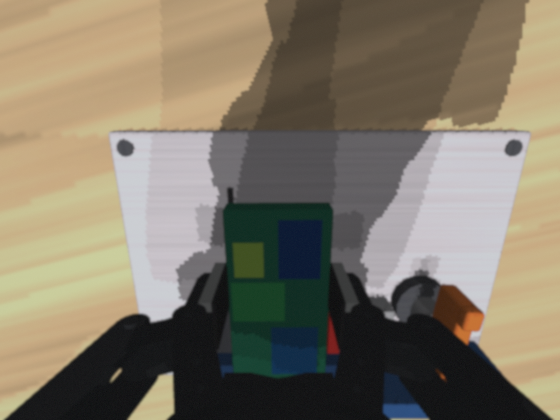

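The wrist view shows the stop just left of the slab at (222,345) and the red pad just right of it at (333,335). I'll remeasure the jig from this closer view.

```bash
python3 - <<'E'
from h import *
np.set_printoptions(precision=4,suppress=True)
d=get_image("wrist");im=d["color"]
P=ray(d,[[110.5,131.5],[529,131.5],[126,148],[513.5,148],[230.5,190]],.015);print([jig(p) for p in P])
Q=ray(d,[[331,320],[222,345]],.033);print([jig(p) for p in Q])
cv2.imwrite("pics/w5c.png",cv2.resize(im[280:400,190:370],None,fx=4.4,fy=4.4,interpolation=0))
E
```

```text
[array([ -94.1527, -126.7772]), array([-94.0715, 127.4826]), array([ -84.2894, -118.897 ]), array([-84.2036, 120.4194]), array([-57.625 , -55.6998])]
[array([28.3528, 10.7558]), array([ 49.0335, -64.2145])]
```

View pics/w5c.png

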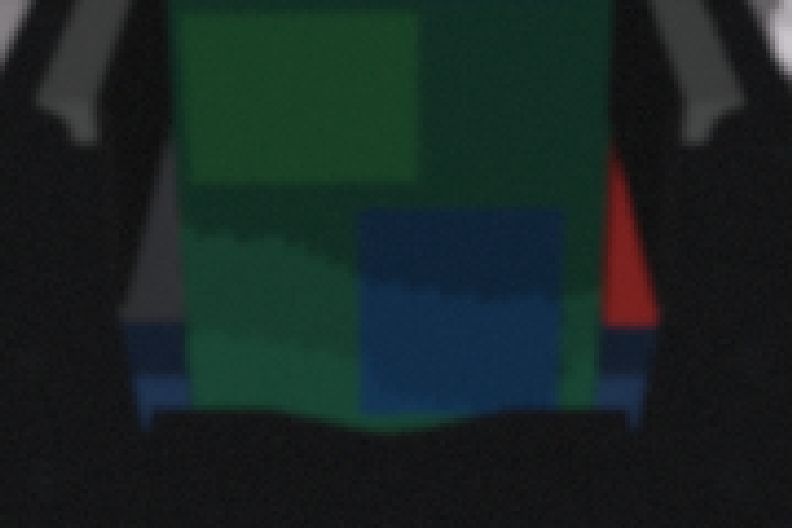

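Margins look like about 4–5 mm on each side. Lowering now.

Request:
{"method": "drive_tool", "body": {"increments": [[0,0,0.04,0,0,0],[0,0,0.08,0,0,0],[0,0,0.11,0,0,0],[0,0,0.14,0,0,0],[0,0,0.16,0,0,0],[0,0,0.175,0,0,0],[0,0,0.185,0,0,0],[0,0,0.19,0,0,0],[0,0,0.19,0,0,0]]}}

```text
time_s: 7.87
ee_pos: [0.5504, -0.1574, 0.1931]
tcp_rot: [0.001, 0.129, 0.992, 0.0]
force: [0.3, -0.6, -2.0]
grip_width: 0.0485
```

```bash
python3 - <<'E'
from h import *
np.set_printoptions(precision=4,suppress=True)
s=sense();print(s["ee_pos"],jig(s["ee_pos"]),s["force"],s["ft_torque"],s["grip_width"])
for n,c in(("side",(290,270)),("scene",(200,225))):
    d=get_image(n);x,y=c;cv2.imwrite(f"pics/{n}6.png",cv2.resize(d["color"][y-50:y+50,x-66:x+66],None,fx=6,fy=6,interpolation=cv2.INTER_CUBIC))
E
```

```text
[ 0.5504 -0.1574  0.1931] [-25.725  -24.9696] [ 0.3104 -0.6369 -1.9992] [ 0.0055  0.0919 -0.0363] 0.04849056416819564
```

View pics/side6.png

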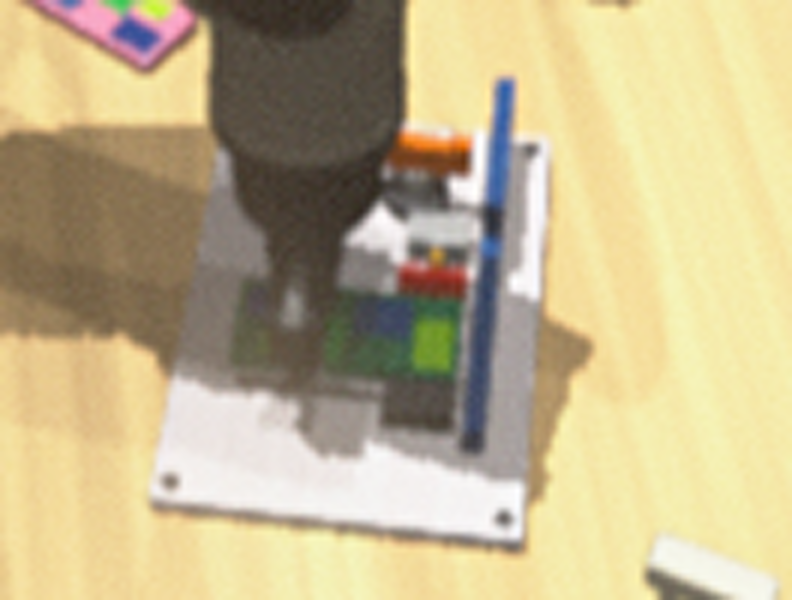

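View pics/scene6.png

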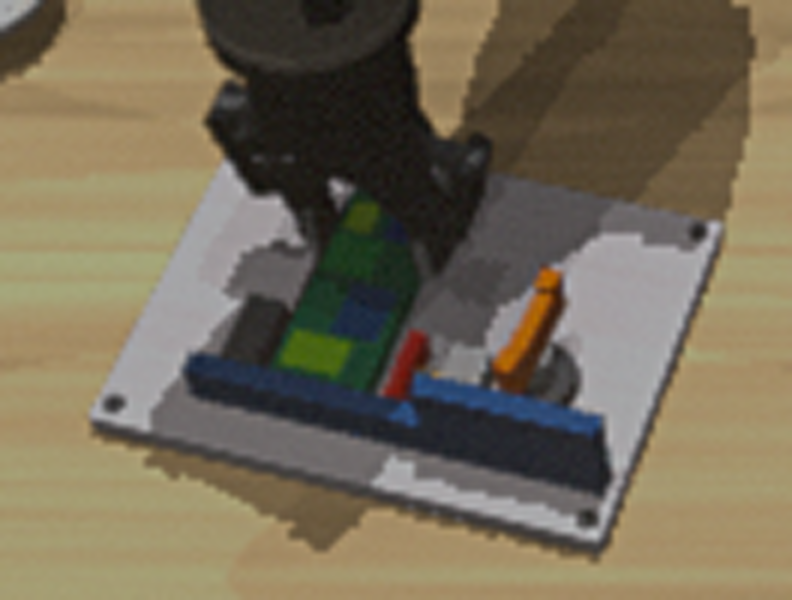

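The slab sits between the stop and the pad, a few mm short of the fence. Creeping forward.

Request:
{"method": "drive_tool", "body": {"increments": [[-0.004,0,0.003,0,0,0],[-0.008,0,0.007,0,0,0],[-0.012,0,0.009,0,0,0],[-0.014,0,0.009,0,0,0],[-0.014,0,0.009,0,0,0]]}}

```text
time_s: 8.38
ee_pos: [0.554, -0.1583, 0.1913]
tcp_rot: [0.001, 0.129, 0.992, 0.0]
force: [-0.4, 0.3, -1.3]
grip_width: 0.0487
```

Request:
{"method": "drive_tool", "body": {"increments": [[-0.003,0,0,0,0,0],[-0.006,0,0,0,0,0],[-0.006,0,0,0,0,0]]}}

```text
time_s: 8.63
ee_pos: [0.5553, -0.1586, 0.1911]
tcp_rot: [0.001, 0.129, 0.992, 0.0]
force: [-1.3, 1.5, -1.3]
grip_width: 0.0486
```

```bash
python3 - <<'E'
from h import *
np.set_printoptions(precision=4,suppress=True)
s=sense();print(s["ee_pos"],jig(s["ee_pos"]),s["force"],s["force"][:2]@X,s["ft_torque"])
E
```

```text
[ 0.5553 -0.1586  0.1911] [-20.614  -24.9396] [-1.2826  1.465  -1.3328] -1.6142840900447126 [ 0.1799  0.4751 -0.0592]
```

Request:
{"method": "drive_tool", "body": {"increments": [[-0.002,0,0,0,0,0],[-0.003,0,0,0,0,0],[-0.003,0,0,0,0,0]]}}

```text
time_s: 8.88
ee_pos: [0.5556, -0.1587, 0.1909]
tcp_rot: [-0.0, 0.129, 0.992, 0.0]
force: [-5.8, 2.2, 0.0]
grip_width: 0.0491
```

```bash
python3 - <<'E'
from h import *
np.set_printoptions(precision=4,suppress=True)
s=sense();print(s["ee_pos"],jig(s["ee_pos"]),s["force"],s["force"][:2]@X,s["ft_torque"])
E
```

```text
[ 0.5556 -0.1587  0.1909] [-20.3279 -24.9534] [-5.7594  2.2136  0.0468] -6.133770875348087 [ 0.4157  1.0128 -0.0885]
```

The slab touches the fence at about 6 N. Easing off slightly, then shifting towards the stop.

Request:
{"method": "drive_tool", "body": {"increments": [[0.001,0,0,0,0,0],[0.001,-0.004,0,0,0,0],[0.001,-0.008,0,0,0,0],[0.001,-0.01,0,0,0,0],[0.001,-0.01,0,0,0,0]]}}

```text
time_s: 9.3
ee_pos: [0.5548, -0.1613, 0.191]
tcp_rot: [0.0, 0.129, 0.992, 0.0]
force: [-0.3, -0.1, -0.5]
grip_width: 0.0487
```

```bash
python3 - <<'E'
from h import *
np.set_printoptions(precision=4,suppress=True)
s=sense();print(s["ee_pos"],jig(s["ee_pos"]),s["force"],s["force"][:2]@X,s["force"][:2]@Y,s["ft_torque"])
E
```

```text
[ 0.5548 -0.1613  0.191 ] [-20.4551 -27.6619] [-0.2859 -0.1181 -0.4726] -0.24621654234238205 -0.18723633258504474 [-0.0774  0.1081 -0.0401]
```

Request:
{"method": "drive_tool", "body": {"increments": [[0,-0.002,0,0,0,0],[0,-0.004,0,0,0,0],[0,-0.004,0,0,0,0]]}}

```text
time_s: 9.55
ee_pos: [0.5545, -0.1624, 0.191]
tcp_rot: [0.0, 0.129, 0.992, 0.0]
force: [-1.0, -0.4, -0.8]
grip_width: 0.0487
```

```bash
cat > st.py <<'E'
from h import *
np.set_printoptions(precision=4,suppress=True)
s=sense();print(s["time_s"],s["ee_pos"],jig(s["ee_pos"]),"Fxyz jig",s["force"][:2]@X,s["force"][:2]@Y,s["force"][2],"T",s["ft_torque"],s["grip_width"])
E
python3 st.py
```

```text
9.55 [ 0.5545 -0.1624  0.191 ] [-20.4591 -28.7847] Fxyz jig -0.9127750265082969 -0.6288465507926804 -0.754272747207886 T [ 0.089   0.2092 -0.0354] 0.04866389454948338
```

Request:
{"method": "drive_tool", "body": {"increments": [[0,-0.002,0,0,0,0],[0,-0.004,0,0,0,0],[0,-0.004,0,0,0,0]]}}

```text
time_s: 9.8
ee_pos: [0.5542, -0.1635, 0.191]
tcp_rot: [0.0, 0.129, 0.992, 0.0]
force: [-1.0, -0.4, -2.3]
grip_width: 0.049
```

```bash
python3 st.py
```

```text
9.8 [ 0.5542 -0.1635  0.191 ] [-20.4412 -29.877 ] Fxyz jig -0.8982709518744378 -0.6013205342078332 -2.288769110694825 T [0.0745 0.2724 0.0039] 0.04899180090273012
```

Request:
{"method": "drive_tool", "body": {"increments": [[0,-0.002,0,0,0,0],[0,-0.003,0,0,0,0],[0,-0.003,0,0,0,0]]}}

```text
time_s: 10.05
ee_pos: [0.5541, -0.1638, 0.191]
tcp_rot: [0.0, 0.129, 0.992, 0.001]
force: [-0.4, 5.1, -1.1]
grip_width: 0.0484
```

```bash
python3 st.py; python3 -c "
from h import *
for n,c in(('side',(290,270)),('scene',(200,225))):
    d=get_image(n);x,y=c;cv2.imwrite(f'pics/{n}7.png',cv2.resize(d['color'][y-50:y+50,x-66:x+66],None,fx=6,fy=6,interpolation=cv2.INTER_CUBIC))
"
```

```text
10.05 [ 0.5541 -0.1638  0.191 ] [-20.4505 -30.251 ] Fxyz jig -1.6433668962036239 4.831020745746009 -1.1175268917324872 T [0.9489 0.1211 0.1576] 0.04836078592939155
```

View pics/side7.png

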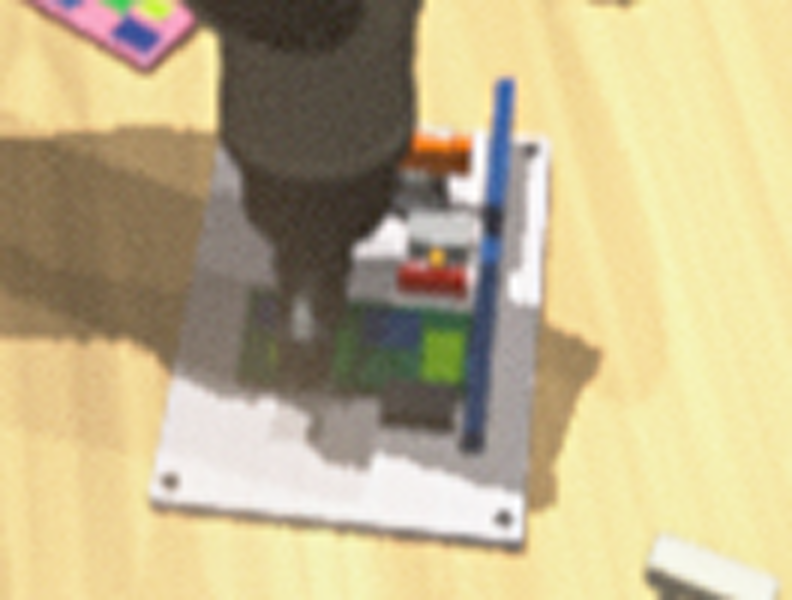

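The slab touches the stop at jig y = -30.25, which matches the nominal -30. Setting it down on the bed.

Request:
{"method": "drive_tool", "body": {"increments": [[0,0,0,0,0,0],[0,0.001,0.003,0,0,0],[0,0.001,0.006,0,0,0],[0,0.001,0.006,0,0,0],[-0.001,0.001,0.006,0,0,0],[-0.0015,0.001,0.006,0,0,0]]}}

```text
time_s: 10.65
ee_pos: [0.5543, -0.1638, 0.1895]
tcp_rot: [-0.0, 0.129, 0.992, 0.001]
force: [-4.6, 4.9, 6.0]
grip_width: 0.0488
```

```bash
python3 st.py
```

```text
10.65 [ 0.5543 -0.1638  0.1895] [-20.2922 -30.156 ] Fxyz jig -5.662406250046239 3.601691740611926 6.015515994429791 T [0.6107 1.1604 0.0675] 0.04880393129003928
```

The slab is seated on the bed (6 N up) and touching both the fence and the stop. Releasing.

Request:
{"method": "drive_tool", "body": {"increments": [[0,0,0,0,0,0],[0,0,0,0,0,0],[0,0,0,0,0,0],[0,0,0,0,0,0],[0,0,0,0,0,0],[0,0,0,0,0,0]], "grip": 0.8}}

```text
time_s: 11.15
ee_pos: [0.5543, -0.1639, 0.1896]
tcp_rot: [-0.0, 0.129, 0.992, 0.0]
force: [0.1, -0.1, -0.7]
grip_width: 0.0686
```

Request:
{"method": "drive_tool", "body": {"increments": [[0,0,-0.02,0,0,0],[0,0,-0.06,0,0,0],[0,0,-0.12,0,0,0],[0,0,-0.2,0,0,0],[0,0,-0.3,0,0,0],[0,0,-0.4,0,0,0],[0,0,-0.48,0,0,0],[0,0,-0.48,0,0,0],[0,0,-0.48,0,0,0]]}}

```text
time_s: 11.9
ee_pos: [0.5545, -0.164, 0.3113]
tcp_rot: [0.001, 0.129, 0.992, 0.001]
force: [0.1, -0.7, -0.5]
grip_width: 0.068
```

```bash
python3 st.py; python3 -c "
from h import *
np.set_printoptions(precision=4,suppress=True)
for n,c in(('side',(290,270)),('scene',(200,225))):
    d=get_image(n);x,y=c;cv2.imwrite(f'pics/{n}8.png',cv2.resize(d['color'][y-50:y+50,x-66:x+66],None,fx=6,fy=6,interpolation=cv2.INTER_CUBIC))
d=get_image('wrist');cv2.imwrite('pics/w8.png',d['color'])
print(delta([*jp(22-.4,75-.2),.30],R1=down(np.radians(75.2))))
"
```

```text
11.9 [ 0.5545 -0.164   0.3113] [-19.9691 -30.3305] Fxyz jig 0.2743244667320469 -0.6019026796295386 -0.509448887429261 T [ 0.0008 -0.005  -0.0316] 0.06803573810573768
[-0.1682  0.4203  0.0363  0.0012 -0.0017 -0.0008]
```

View pics/side8.png

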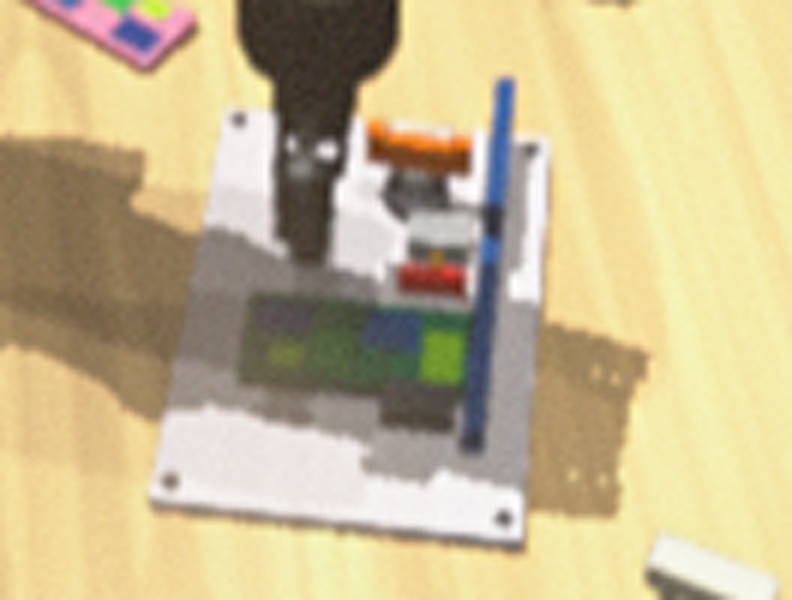

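View pics/w8.png

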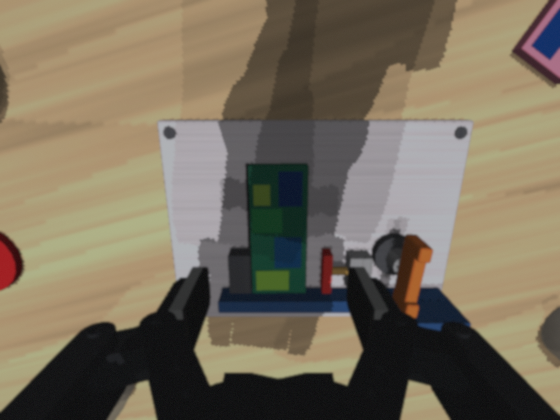

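The slab lies against the fence and the stop, with about 12 mm to the red pad. Next, above the knob.

Request:
{"method": "drive_tool", "body": {"increments": [[-0.04,0.1,0.01,0,0,0],[-0.08,0.2,0.02,0,0,0],[-0.12,0.31,0.03,0,0,0],[-0.168,0.42,0.036,0,0,0],[-0.168,0.42,0.036,0,0,0],[-0.168,0.42,0.036,0,0,0],[-0.168,0.42,0.036,0,0,0]], "grip": 0.5}}

```text
time_s: 12.63
ee_pos: [0.6211, -0.0734, 0.2992]
tcp_rot: [-0.001, 0.129, 0.992, 0.0]
force: [0.9, 0.4, 0.2]
grip_width: 0.0429
```

```bash
python3 st.py; python3 -c "
from h import *
d=get_image('wrist');np.save('wrist9.npy',d,allow_pickle=True);cv2.imwrite('pics/w9.png',d['color'])
"
```

```text
12.6333 [ 0.6211 -0.0734  0.2992] [21.2059 74.2322] Fxyz jig 0.7352321237436672 0.5948815927774365 0.20250659498488127 T [-0.0767 -0.0121 -0.0139] 0.0429012563856096
```

View pics/w9.png

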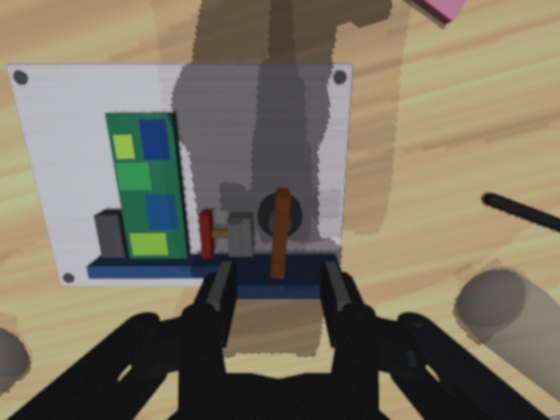

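```bash
python3 -c "
from h import *
np.set_printoptions(precision=4,suppress=True)
d=np.load('wrist9.npy',allow_pickle=True).item();h=cv2.cvtColor(d['color'],cv2.COLOR_BGR2HSV).astype(int)
m=((h[...,0]>3)&(h[...,0]<16)&(h[...,1]>140)).astype(np.uint8);mm=np.zeros_like(m);mm[170:290,255:305]=m[170:290,255:305]
c=max(cv2.findContours(mm,0,1)[0],key=cv2.contourArea)
for z in (.07,.075):
  P=ray(d,c[:,0],z);Q=np.array([jig(p) for p in P]);r=cv2.minAreaRect(Q.astype(np.float32));print(r)
print(cv2.boundingRect(c))
for v in range(190,278,8):
  u=np.where(mm[v])[0]; print(v,u.min(),u.max(), jig(ray(d,[u.min(),v],.07)[0]),jig(ray(d,[u.max()+1,v],.07)[0]))
"
```

```text
((21.076190948486328, 75.42694854736328), (10.009675025939941, 65.3917465209961), 86.12200164794922)
((19.051830291748047, 75.39191436767578), (9.757174491882324, 63.7421989440918), 86.12197875976562)
(271, 189, 20, 89)
190 277 287 [-10.7688  73.3131] [-10.7643  80.5318]
198 276 290 [-5.3362 72.6422] [-5.33   82.5677]
206 275 289 [ 0.1875 71.9601] [ 0.1938 81.9688]
214 275 288 [ 5.805  71.9393] [ 5.8109 81.3598]
222 275 287 [11.5183 71.9181] [11.5239 80.7403]
230 274 286 [17.3295 71.2122] [17.335  80.1102]
238 274 285 [23.2418 71.1844] [23.247  79.4692]
246 273 284 [29.2572 70.4596] [29.2625 78.8169]
254 272 284 [35.3788 69.7221] [35.3846 78.8558]
262 272 284 [41.6099 69.6803] [41.6157 78.8953]
270 271 283 [47.9525 68.9225] [47.9583 78.2203]
```

```bash
python3 -c "
from h import *
np.set_printoptions(precision=4,suppress=True)
print(delta([*jp(21.7,75.2),.222],R1=down(np.radians(71.3))))"
```

```text
[-0.0028  0.0062  0.3101 -0.0001 -0.0031  0.0843]
```

Request:
{"method": "drive_tool", "body": {"increments": [[-0.002,0.006,0.06,0,-0.003,0.05],[-0.003,0.006,0.12,0,-0.003,0.084],[-0.003,0.006,0.18,0,-0.003,0.084],[-0.003,0.006,0.23,0,-0.003,0.084],[-0.003,0.006,0.27,0,-0.003,0.084],[-0.003,0.006,0.3,0,-0.003,0.084],[-0.003,0.006,0.31,0,-0.003,0.084],[-0.003,0.006,0.31,0,-0.003,0.084]]}}

```text
time_s: 13.35
ee_pos: [0.6217, -0.0729, 0.2216]
tcp_rot: [-0.0, 0.162, 0.987, -0.0]
force: [-0.4, -1.1, 0.0]
grip_width: 0.0429
```

```bash
python3 st.py; python3 -c "
from h import *
d=get_image('wrist');cv2.imwrite('pics/w10.png',d['color'])
"
```

```text
13.35 [ 0.6217 -0.0729  0.2216] [21.6708 74.8883] Fxyz jig -0.1174970327020382 -1.153061942393092 0.038310365667124424 T [ 0.033  -0.0602  0.0025] 0.042895623680793526
```

View pics/w10.png

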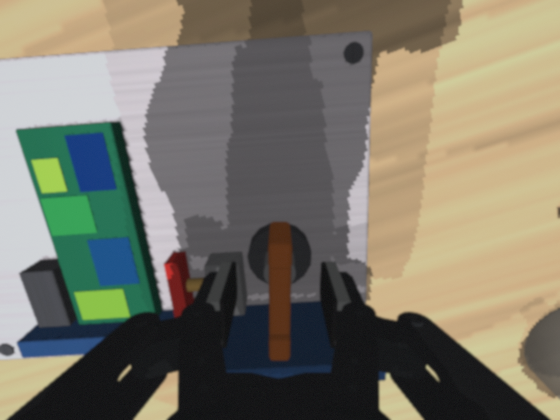

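The bar is vertical and centred between the fingers at (280,290). Gripping.

Request:
{"method": "drive_tool", "body": {"increments": [[0,0,0,0,0,0],[0,0,0,0,0,0],[0,0,0,0,0,0],[0,0,0,0,0,0],[0,0,0,0,0,0],[0,0,0,0,0,0],[0,0,0,0,0,0],[0,0,0,0,0,0]], "grip": 0, "force": 70}}

```text
time_s: 14.07
ee_pos: [0.6222, -0.0727, 0.223]
tcp_rot: [0.0, 0.162, 0.987, 0.0]
force: [-0.3, 1.0, 6.8]
grip_width: 0.0082
```

```bash
python3 st.py; cat >> st.py <<'E'
yv=Rt().apply([0,1,0]);print("wing rad ~",np.radians(75.2)-np.arctan2(yv[1],yv[0]) if yv[1]>0 else np.radians(75.2)-np.arctan2(yv[1],yv[0]), "j",s["joints"])
E
python3 st.py
```

```text
14.0667 [ 0.6222 -0.0727  0.223 ] [22.1201 75.215 ] Fxyz jig -0.497919193060052 0.8836181197397802 6.837911976907559 T [ 0.2436  0.2703 -0.1095] 0.00819532088602304
14.0667 [ 0.6222 -0.0727  0.223 ] [22.1201 75.215 ] Fxyz jig -0.497919193060052 0.8836181197397802 6.837911976907559 T [ 0.2436  0.2703 -0.1095] 0.00819532088602304
wing rad ~ 0.06791116324701618 j [-0.2912  0.5923  0.4082  1.8715 -0.334   0.744   1.5475]
```

Request:
{"method": "drive_tool", "body": {"increments": [[0,0,0,0,0,0.08],[0,0,0,0,0,0.16],[0,0,0,0,0,0.24],[0,0,0,0,0,0.32],[0,0,0,0,0,0.4]]}}

```text
time_s: 14.48
ee_pos: [0.6222, -0.0726, 0.2231]
tcp_rot: [0.001, 0.316, 0.949, 0.0]
force: [0.5, -0.5, -4.1]
grip_width: 0.0083
```

```bash
python3 st.py
```

```text
14.4833 [ 0.6222 -0.0726  0.2231] [22.0691 75.2925] Fxyz jig 0.5875625102442542 -0.31267542757333355 -4.145462461554071 T [-0.2382 -0.0892  0.3176] 0.00826085298309344
wing rad ~ 0.3845504315701749 j [-0.3504  0.6095  0.4906  1.8752 -0.405   0.7552  1.2926]
```

Torque is about 0.32 N·m, the idle value. Continuing.

Request:
{"method": "drive_tool", "body": {"increments": [[0,0,0,0,0,0.09],[0,0,0,0,0,0.18],[0,0,0,0,0,0.27],[0,0,0,0,0,0.36],[0,0,0,0,0,0.44],[0,0,0,0,0,0.5]]}}

```text
time_s: 14.98
ee_pos: [0.6221, -0.0726, 0.2231]
tcp_rot: [0.001, 0.496, 0.868, 0.0]
force: [0.5, -1.3, -4.8]
grip_width: 0.0082
```

```bash
python3 st.py;  python3 -c "
from h import *
for n,c in(('side',(290,270)),('scene',(200,225))):
    d=get_image(n);x,y=c;cv2.imwrite(f'pics/{n}11.png',cv2.resize(d['color'][y-50:y+50,x-66:x+66],None,fx=6,fy=6,interpolation=cv2.INTER_CUBIC))
d=get_image('wrist');cv2.imwrite('pics/w11.png',d['color'])"
```

```text
14.9833 [ 0.6221 -0.0726  0.2231] [22.0221 75.3722] Fxyz jig 0.846949540183725 -1.0730209590542366 -4.755308544239947 T [-0.2919 -0.1937  0.3048] 0.008235166182729983
wing rad ~ 0.7801714259558905 j [-0.4219  0.637   0.5933  1.8794 -0.4956  0.7745  0.9755]
```

View pics/w11.png

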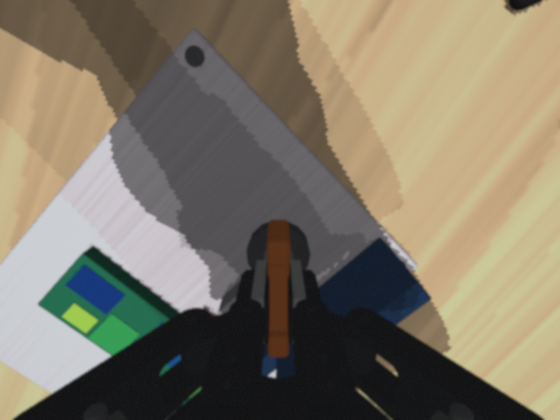

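View pics/scene11.png

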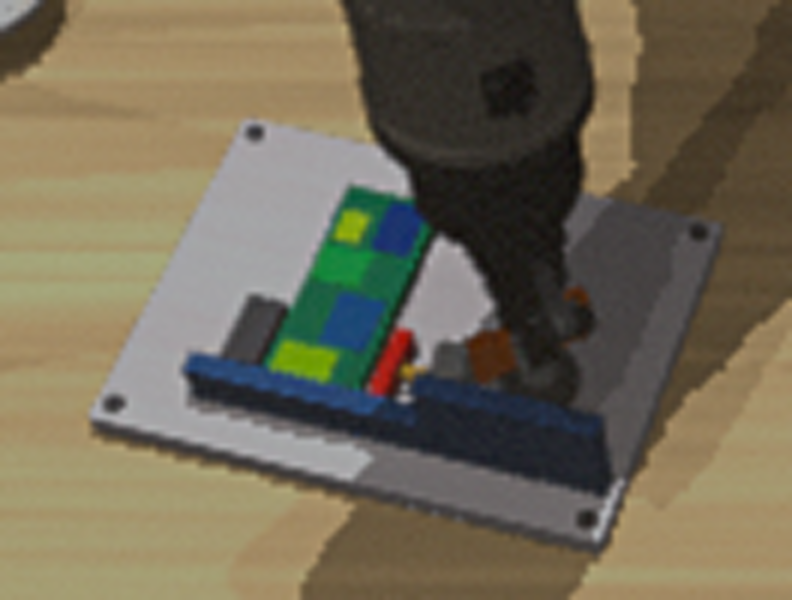

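The jaw is closing and the slab is still in place. Now small steps, watching the torque.

Request:
{"method": "drive_tool", "body": {"increments": [[0,0,0,0,0,0.07],[0,0,0,0,0,0.14]]}}

```text
time_s: 15.3
ee_pos: [0.6221, -0.0726, 0.2231]
tcp_rot: [0.001, 0.541, 0.841, 0.0]
force: [0.7, -1.0, -7.3]
grip_width: 0.0086
```

```bash
python3 st.py
```

```text
15.3 [ 0.6221 -0.0726  0.2231] [22.0045 75.3238] Fxyz jig 0.9455771012442781 -0.7903408615883094 -7.276992528874316 T [-0.3416 -0.2302  0.2877] 0.008597974257813348
wing rad ~ 0.8857584546216233 j [-0.44    0.6453  0.6201  1.8805 -0.5199  0.7806  0.891 ]
```

Request:
{"method": "drive_tool", "body": {"increments": [[0,0,0,0,0,0.07],[0,0,0,0,0,0.14]]}}

```text
time_s: 15.47
ee_pos: [0.6221, -0.0726, 0.2231]
tcp_rot: [0.001, 0.587, 0.81, 0.0]
force: [1.8, -1.4, -5.1]
grip_width: 0.0087
```

```bash
python3 st.py
```

```text
15.4667 [ 0.6221 -0.0726  0.2231] [21.9942 75.3335] Fxyz jig 2.1069813526474173 -0.912635142617308 -5.06119185479459 T [-0.3678 -0.2155  0.2842] 0.00866479847418792
wing rad ~ 0.9958941740836923 j [-0.4589  0.6546  0.6484  1.8816 -0.5456  0.7877  0.803 ]
```

Request:
{"method": "drive_tool", "body": {"increments": [[0,0,0,0,0,0.07],[0,0,0,0,0,0.14]]}}

```text
time_s: 15.63
ee_pos: [0.6221, -0.0726, 0.2231]
tcp_rot: [0.001, 0.631, 0.776, 0.0]
force: [1.7, -1.0, -6.0]
grip_width: 0.0082
```

```bash
python3 st.py
```

```text
15.6333 [ 0.6221 -0.0726  0.2231] [22.028  75.3404] Fxyz jig 1.942060140065485 -0.5302940926139246 -5.982561885073106 T [-0.378  -0.2106  0.313 ] 0.008216435578343168
wing rad ~ 1.106168870268996 j [-0.4774  0.6645  0.6764  1.8826 -0.5714  0.7953  0.7149]
```

Request:
{"method": "drive_tool", "body": {"increments": [[0,0,0,0,0,0.04],[0,0,0,0,0,0.08]]}}

```text
time_s: 15.8
ee_pos: [0.6221, -0.0726, 0.2231]
tcp_rot: [0.001, 0.654, 0.756, 0.0]
force: [1.6, -1.3, -4.5]
grip_width: 0.0083
```

```bash
python3 st.py
```

```text
15.8 [ 0.6221 -0.0726  0.2231] [21.9997 75.3472] Fxyz jig 1.846130126761965 -0.8582195607930019 -4.464013575036886 T [-0.3509 -0.2068  0.256 ] 0.008292520476699875
wing rad ~ 1.1683519019616073 j [-0.4878  0.6703  0.6923  1.8833 -0.5859  0.7998  0.6651]
```

Request:
{"method": "drive_tool", "body": {"increments": [[0,0,0,0,0,0.04],[0,0,0,0,0,0.08]]}}

```text
time_s: 15.97
ee_pos: [0.6221, -0.0726, 0.2231]
tcp_rot: [0.001, 0.678, 0.735, 0.001]
force: [-0.2, -1.2, -5.0]
grip_width: 0.0086
```

```bash
python3 st.py
```

```text
15.9667 [ 0.6221 -0.0726  0.2231] [22.0202 75.3569] Fxyz jig 0.15810036748354017 -1.2495438476631797 -5.0246431536588485 T [-0.3705 -0.2362  0.3349] 0.008587054116346506
wing rad ~ 1.2313772004191637 j [-0.498   0.6763  0.7081  1.8838 -0.6006  0.8046  0.6146]
```

Request:
{"method": "drive_tool", "body": {"increments": [[0,0,0,0,0,0.04],[0,0,0,0,0,0.08]]}}

```text
time_s: 16.13
ee_pos: [0.6221, -0.0725, 0.2231]
tcp_rot: [0.0, 0.701, 0.713, 0.001]
force: [1.3, -1.7, -5.8]
grip_width: 0.0084
```

```bash
python3 st.py
```

```text
16.1333 [ 0.6221 -0.0725  0.2231] [21.9639 75.3614] Fxyz jig 1.7071886849304878 -1.3200028951168772 -5.790231781439321 T [-0.3936 -0.1956  0.2026] 0.008377965088322184
wing rad ~ 1.2945599389527744 j [-0.5081  0.6825  0.7239  1.8845 -0.6153  0.8096  0.564 ]
```

```bash
python3 -c "
from h import *
d=get_image('scene');cv2.imwrite('pics/scene12.png',cv2.resize(d['color'][200:265,160:240],None,fx=9,fy=9,interpolation=cv2.INTER_NEAREST))
T=[]
for i in range(6):
    get_image('wrist');T.append(sense()['ft_torque'][2])
print(np.round(T,3))"
```

```text
[ 0.074  0.055 -0.005  0.034  0.088  0.101]
```

View pics/scene12.png

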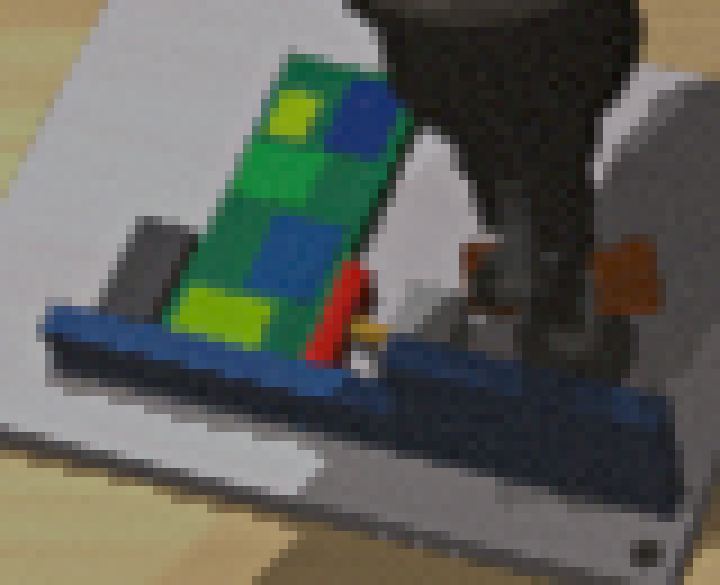

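```bash
cat > tq.py <<'E'
from h import *
T=[]
for i in range(14):
    get_image('wrist');T.append(sense()['ft_torque'][2])
yv=Rt().apply([0,1,0]);T=T[2:]
print("t",sense()["time_s"],"wing",round(np.radians(75.2)-np.arctan2(yv[1],yv[0]),4),"static T",np.mean(T).round(4),"+-",(np.std(T)/np.sqrt(len(T))).round(4))
E
python3 tq.py
```

```text
t 17.1833 wing 1.2941 static T 0.1416 +- 0.0082
```

Request:
{"method": "drive_tool", "body": {"increments": [[0,0,0,0,0,0.04],[0,0,0,0,0,0.08],[0,0,0,0,0,0.12]]}}

```text
time_s: 17.43
ee_pos: [0.6221, -0.0726, 0.2231]
tcp_rot: [0.001, 0.734, 0.679, 0.001]
force: [1.1, -1.8, -5.3]
grip_width: 0.0086
```

```bash
python3 st.py;python3 tq.py
```

```text
17.4333 [ 0.6221 -0.0726  0.2231] [22.0184 75.3427] Fxyz jig 1.4779233974983814 -1.4592355958528258 -5.329476496594079 T [-0.4052 -0.1838  0.3205] 0.008646909281431397
wing rad ~ 1.3897438101558077 j [-0.5233  0.6922  0.7478  1.8852 -0.6375  0.8175  0.4877]
t 18.1333 wing 1.3883 static T 0.0765 +- 0.0115
```

Request:
{"method": "drive_tool", "body": {"increments": [[0,0,0,0,0,0.03],[0,0,0,0,0,0.06],[0,0,0,0,0,0.09]]}}

```text
time_s: 18.38
ee_pos: [0.6221, -0.0725, 0.2231]
tcp_rot: [0.0, 0.758, 0.652, 0.001]
force: [1.2, -1.3, -4.7]
grip_width: 0.0088
```

```bash
python3 st.py;python3 tq.py
```

```text
18.3833 [ 0.6221 -0.0725  0.2231] [22.0061 75.3767] Fxyz jig 1.4880278463957783 -0.9021409438607566 -4.749057992290241 T [-0.3695 -0.2399  0.3491] 0.008839442266249787
wing rad ~ 1.4615548187076421 j [-0.5344  0.6999  0.7656  1.8858 -0.6542  0.8239  0.4301]
t 19.0833 wing 1.459 static T 0.0406 +- 0.0054
```

Request:
{"method": "drive_tool", "body": {"increments": [[0,0,0,0,0,0.03],[0,0,0,0,0,0.06],[0,0,0,0,0,0.09]]}}

```text
time_s: 19.33
ee_pos: [0.6221, -0.0726, 0.2231]
tcp_rot: [0.0, 0.78, 0.625, 0.001]
force: [1.5, -1.4, -6.0]
grip_width: 0.0084
```

```bash
python3 st.py;python3 tq.py; python3 -c "
from h import *
d=get_image('scene');cv2.imwrite('pics/scene13.png',cv2.resize(d['color'][200:265,160:240],None,fx=9,fy=9,interpolation=cv2.INTER_NEAREST))"
```

```text
19.3333 [ 0.6221 -0.0726  0.2231] [21.9937 75.3362] Fxyz jig 1.8535841780980928 -0.9868036972563224 -5.95390606909637 T [-0.3243 -0.2805  0.2812] 0.008381094092136873
wing rad ~ 1.5322010078362769 j [-0.5451  0.7075  0.783   1.8864 -0.6705  0.8303  0.3733]
t 20.0333 wing 1.5296 static T 0.0462 +- 0.0059
```

View pics/scene13.png

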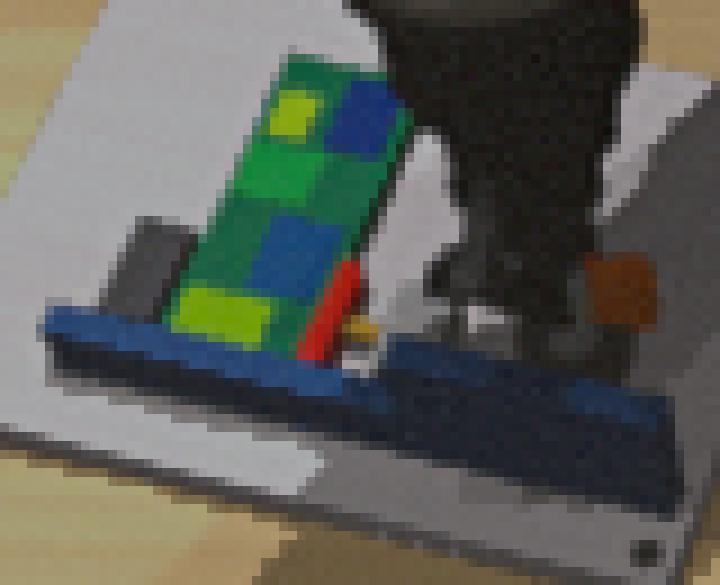

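Still no contact: torque is at idle and the pad is still moving. Continuing.

Request:
{"method": "drive_tool", "body": {"increments": [[0,0,0,0,0,0.025],[0,0,0,0,0,0.05],[0,0,0,0,0,0.075]]}}

```text
time_s: 20.33
ee_pos: [0.6221, -0.0726, 0.2231]
tcp_rot: [0.0, 0.798, 0.602, 0.001]
force: [1.3, -0.4, -5.5]
grip_width: 0.0086
```

```bash
cat >> tq.py <<'E'
d=get_image("scene");im=d["color"];h=cv2.cvtColor(im,cv2.COLOR_BGR2HSV).astype(int)
m=((h[...,0]<5)|(h[...,0]>174))&(h[...,1]>140);m[:225]=0;m[245:]=0;m[:,:185]=0;m[:,210:]=0
v,u=np.nonzero(m);w=h[v,u,1].astype(float);print("red centroid",np.average(u,weights=w).round(2),np.average(v,weights=w).round(2),len(u))
E
python3 st.py;python3 tq.py
```

```text
20.3333 [ 0.6221 -0.0726  0.2231] [22.007  75.3185] Fxyz jig 1.3318460529121208 -0.10647073502066051 -5.452363937729598 T [-0.3289 -0.2179  0.3178] 0.008588454294147561
wing rad ~ 1.5906884788312783 j [-0.5538  0.714   0.7973  1.8868 -0.684   0.8358  0.3262]
t 21.0333 wing 1.5886 static T 0.0919 +- 0.0112
red centroid 196.6 234.34 35
```

Request:
{"method": "drive_tool", "body": {"increments": [[0,0,0,0,0,0.025],[0,0,0,0,0,0.05],[0,0,0,0,0,0.075]]}}

```text
time_s: 21.33
ee_pos: [0.6221, -0.0726, 0.2231]
tcp_rot: [0.0, 0.816, 0.578, 0.001]
force: [1.4, -0.8, -5.5]
grip_width: 0.0083
```

```bash
python3 st.py;python3 tq.py
```

```text
21.3333 [ 0.6221 -0.0726  0.2231] [22.0021 75.3665] Fxyz jig 1.589504518701311 -0.45065246840196704 -5.546965134483091 T [-0.3625 -0.2902  0.3657] 0.00825360970931252
wing rad ~ 1.649589279979704 j [-0.5625  0.7208  0.8116  1.8873 -0.6976  0.8415  0.2787]
t 22.0333 wing 1.6474 static T 0.1265 +- 0.008
red centroid 196.56 234.27 33
```

Request:
{"method": "drive_tool", "body": {"increments": [[0,0,0,0,0,0.025],[0,0,0,0,0,0.05],[0,0,0,0,0,0.075]]}}

```text
time_s: 22.33
ee_pos: [0.6221, -0.0725, 0.2231]
tcp_rot: [0.0, 0.832, 0.554, 0.001]
force: [0.7, -2.1, -5.4]
grip_width: 0.0085
```

```bash
python3 st.py;python3 tq.py; python3 -c "
from h import *
for f in('12','13'):
    im=cv2.imread(f'pics/scene{f}.png')[4::9,4::9];h=cv2.cvtColor(im,cv2.COLOR_BGR2HSV).astype(int)
    m=((h[...,0]<5)|(h[...,0]>174))&(h[...,1]>140);m[:25]=0;m[45:]=0;m[:,:25]=0;m[:,50:]=0
    v,u=np.nonzero(m);w=h[v,u,1].astype(float);print(np.average(u,weights=w).round(2)+160,np.average(v,weights=w).round(2)+200,len(u))"
```

```text
22.3333 [ 0.6221 -0.0725  0.2231] [22.0212 75.3864] Fxyz jig 1.2490217422903156 -1.8018178016655142 -5.383401175499512 T [-0.3772 -0.2802  0.4208] 0.00847939412208189
wing rad ~ 1.708384498749096 j [-0.571   0.7276  0.8258  1.8877 -0.7111  0.8473  0.2311]
t 23.0333 wing 1.7064 static T 0.165 +- 0.0085
red centroid 196.58 234.46 35
197.29 234.41 32
196.61 234.41 34
```

Contact came at about 1.50 rad: the pad stopped moving and torque is rising. I estimate 8–14 N now, so finer steps from here.

Request:
{"method": "drive_tool", "body": {"increments": [[0,0,0,0,0,0.02],[0,0,0,0,0,0.04]]}}

```text
time_s: 23.25
ee_pos: [0.6221, -0.0726, 0.2231]
tcp_rot: [0.0, 0.841, 0.541, 0.001]
force: [2.7, -1.4, -5.0]
grip_width: 0.0087
```

```bash
python3 st.py;python3 tq.py
```

```text
23.25 [ 0.6221 -0.0726  0.2231] [21.9999 75.3511] Fxyz jig 2.938393802627818 -0.6798543654116154 -5.022129780545701 T [-0.3446 -0.3257  0.4026] 0.008678758565080049
wing rad ~ 1.7391272017230703 j [-0.5753  0.7312  0.8331  1.8879 -0.7181  0.8504  0.2063]
t 23.95 wing 1.7378 static T 0.1988 +- 0.0122
red centroid 196.54 234.23 34
```

Request:
{"method": "drive_tool", "body": {"increments": [[0,0,0,0,0,0.02],[0,0,0,0,0,0.04]]}}

```text
time_s: 24.17
ee_pos: [0.6221, -0.0726, 0.2231]
tcp_rot: [0.0, 0.849, 0.528, 0.001]
force: [1.5, -1.9, -6.4]
grip_width: 0.0085
```

```bash
python3 st.py;python3 tq.py
```

```text
24.1667 [ 0.6221 -0.0726  0.2231] [22.0132 75.324 ] Fxyz jig 1.9574377633311788 -1.495227577767656 -6.362593668657501 T [-0.4252 -0.2914  0.4   ] 0.00846197628450228
wing rad ~ 1.770658867063745 j [-0.5797  0.735   0.8406  1.8881 -0.7253  0.8536  0.1808]
t 24.8667 wing 1.7692 static T 0.209 +- 0.0073
red centroid 196.5 234.4 35
```

Request:
{"method": "drive_tool", "body": {"increments": [[0,0,0,0,0,0.02],[0,0,0,0,0,0.04]]}}

```text
time_s: 25.08
ee_pos: [0.6221, -0.0726, 0.2231]
tcp_rot: [0.0, 0.857, 0.515, 0.001]
force: [2.0, -2.4, -6.0]
grip_width: 0.0082
```

```bash
python3 st.py;python3 tq.py
```

```text
25.0833 [ 0.6221 -0.0726  0.2231] [21.9822 75.3487] Fxyz jig 2.545585515961575 -1.8443209386623118 -6.019973262865771 T [-0.441  -0.3524  0.4042] 0.00824433417216535
wing rad ~ 1.8019455873097125 j [-0.5841  0.7387  0.848   1.8884 -0.7324  0.8569  0.1554]
t 25.7833 wing 1.8006 static T 0.2121 +- 0.008
red centroid 196.54 234.43 32
```

Estimate is 12.5–13.7 N. One more small turn to about 1.84 rad.

Request:
{"method": "drive_tool", "body": {"increments": [[0,0,0,0,0,0.025],[0,0,0,0,0,0.05]]}}

```text
time_s: 26.0
ee_pos: [0.6221, -0.0726, 0.2231]
tcp_rot: [0.0, 0.867, 0.498, 0.001]
force: [2.6, -2.1, -5.1]
grip_width: 0.0085
```

```bash
python3 st.py;python3 tq.py; python3 -c "
from h import *
for n,c in(('side',(290,270)),('scene',(200,225))):
    d=get_image(n);x,y=c;cv2.imwrite(f'pics/{n}14.png',cv2.resize(d['color'][y-50:y+50,x-66:x+66],None,fx=6,fy=6,interpolation=cv2.INTER_CUBIC))"
```

```text
26.0 [ 0.6221 -0.0726  0.2231] [22.0182 75.3375] Fxyz jig 3.092399597322715 -1.3358585850816547 -5.075441713718923 T [-0.3971 -0.3116  0.411 ] 0.00851975733930046
wing rad ~ 1.841652239051876 j [-0.5895  0.7436  0.8575  1.8886 -0.7414  0.8611  0.1233]
t 26.7 wing 1.8399 static T 0.2016 +- 0.0063
red centroid 196.52 234.38 35
```

View pics/scene14.png

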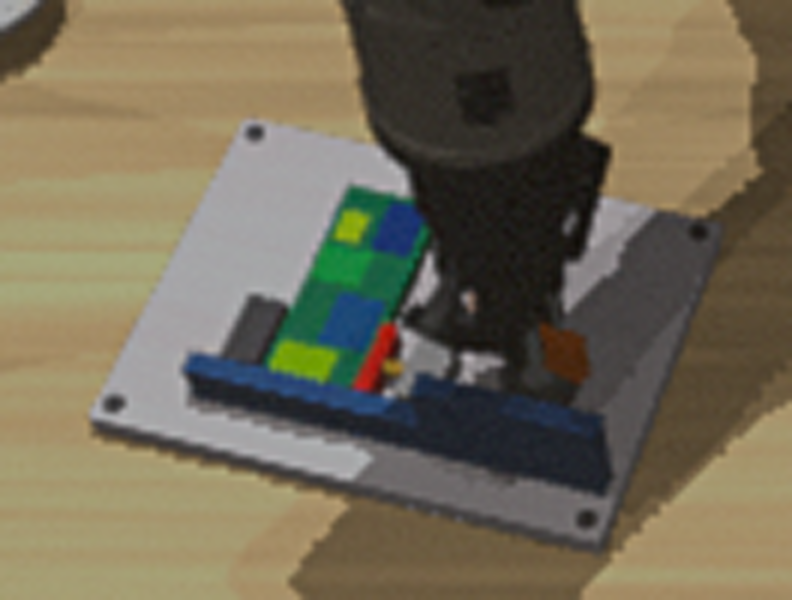

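View pics/side14.png

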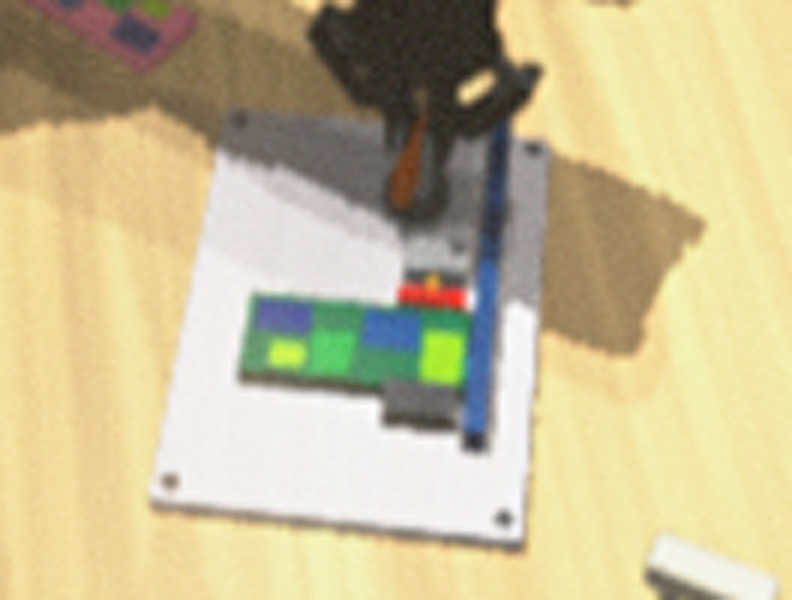

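```bash
python3 -c "
from h import *
d=get_image('wrist');cv2.imwrite('pics/w15.png',d['color'])"
```

```text
(no output)
```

View pics/w15.png

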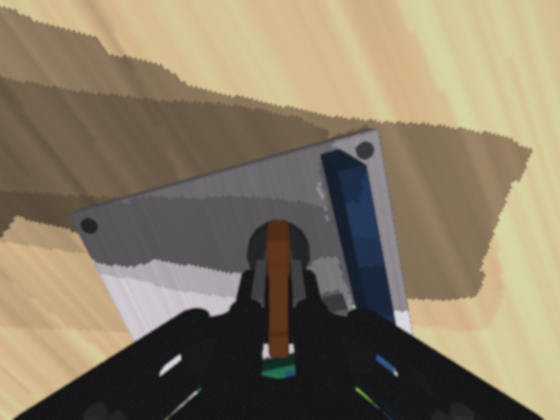

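The bar is still aligned with the fingers, so the knob is following the hand. Estimates are 11–14 N; one last small step should centre it.

Request:
{"method": "drive_tool", "body": {"increments": [[0,0,0,0,0,0.018],[0,0,0,0,0,0.034],[0,0,0,0,0,0.05]]}}

```text
time_s: 27.15
ee_pos: [0.6221, -0.0726, 0.2231]
tcp_rot: [0.0, 0.877, 0.481, 0.001]
force: [2.5, -2.0, -5.4]
grip_width: 0.0086
```

```bash
python3 st.py;python3 tq.py
```

```text
27.15 [ 0.6221 -0.0726  0.2231] [22.009  75.3296] Fxyz jig 2.9244320979549756 -1.2746918679515131 -5.414914755529953 T [-0.3962 -0.2663  0.4738] 0.00858758564401371
wing rad ~ 1.8804444326286713 j [-0.5949  0.7485  0.8668  1.8889 -0.7501  0.8654  0.0917]
t 27.85 wing 1.8791 static T 0.2808 +- 0.0075
red centroid 196.53 234.22 34
```

Moving torque is 0.474, or about 17 N. Geometry from contact gives about 15 N. That is snug, so I'll stop here and release with a partial opening to stay clear of the fence.

Request:
{"method": "drive_tool", "body": {"increments": [[0,0,0,0,0,0],[0,0,0,0,0,0],[0,0,0,0,0,0],[0,0,0,0,0,0],[0,0,0,0,0,0],[0,0,0,0,0,0]], "grip": 0.32}}

```text
time_s: 28.4
ee_pos: [0.6221, -0.0726, 0.2232]
tcp_rot: [0.0, 0.877, 0.481, 0.001]
force: [-0.2, 0.1, 0.2]
grip_width: 0.0272
```

```bash
python3 st.py; python3 -c "
from h import *
d=get_image('wrist');cv2.imwrite('pics/w16.png',d['color'])"
```

```text
28.4 [ 0.6221 -0.0726  0.2232] [22.0232 75.3695] Fxyz jig -0.24890328950590365 -0.0053823954080333206 0.17366932626674855 T [ 0.0334 -0.0261 -0.019 ] 0.027231307380729094
wing rad ~ 1.8791139945339492 j [-0.5948  0.7482  0.8665  1.8889 -0.7499  0.8652  0.0928]
```

View pics/w16.png

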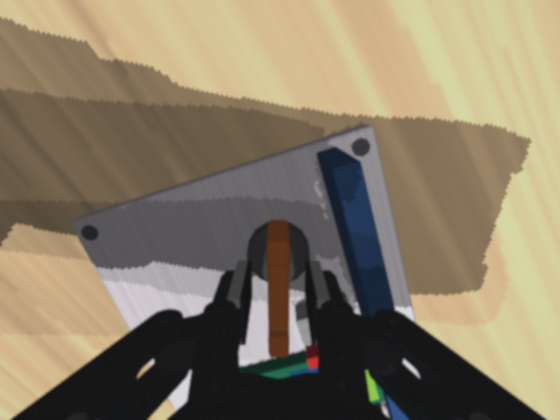

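The fingers are free with zero force and the bar hasn't moved. Lifting straight up.

Request:
{"method": "drive_tool", "body": {"increments": [[0,0,-0.03,0,0,0],[0,0,-0.08,0,0,0],[0,0,-0.16,0,0,0],[0,0,-0.26,0,0,0],[0,0,-0.38,0,0,0],[0,0,-0.5,0,0,0],[0.1,0,-0.6,0,0,0],[0.2,0,-0.6,0,0,0],[0.2,0,-0.6,0,0,0],[0.2,0,-0.6,0,0,0]]}}

```text
time_s: 29.28
ee_pos: [0.6491, -0.029, 0.3742]
tcp_rot: [0.0, 0.876, 0.482, 0.001]
force: [-0.5, -0.7, -1.2]
grip_width: 0.0275
```

```bash
python3 st.py; python3 -c "
from h import *
for n,c in(('side',(290,270)),('scene',(200,225))):
    d=get_image(n);x,y=c;cv2.imwrite(f'pics/{n}17.png',cv2.resize(d['color'][y-50:y+50,x-66:x+66],None,fx=6,fy=6,interpolation=cv2.INTER_CUBIC))
    cv2.imwrite(f'pics/{n}17f.png',d['color'])
d=get_image('wrist');cv2.imwrite('pics/w17.png',d['color'])"
```

```text
29.2833 [ 0.6491 -0.029   0.3742] [ 37.0153 124.3368] Fxyz jig -0.2930747799235876 -0.8098913921387401 -1.1707326570715577 T [0.0442 0.0412 0.0207] 0.02749240254639756
wing rad ~ 1.876745374417491 j [-0.7529  0.6245  1.0339  1.736  -0.5913  1.126  -0.0994]
```

View pics/w17.png

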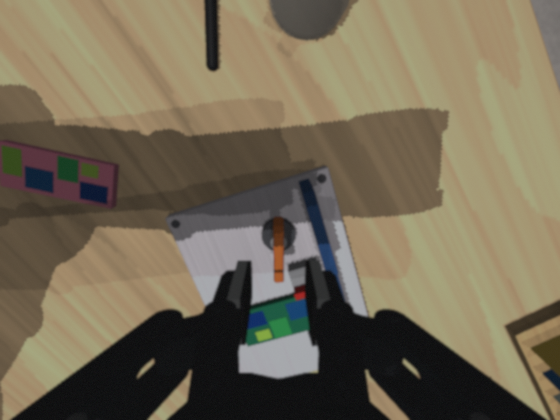

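View pics/side17.png

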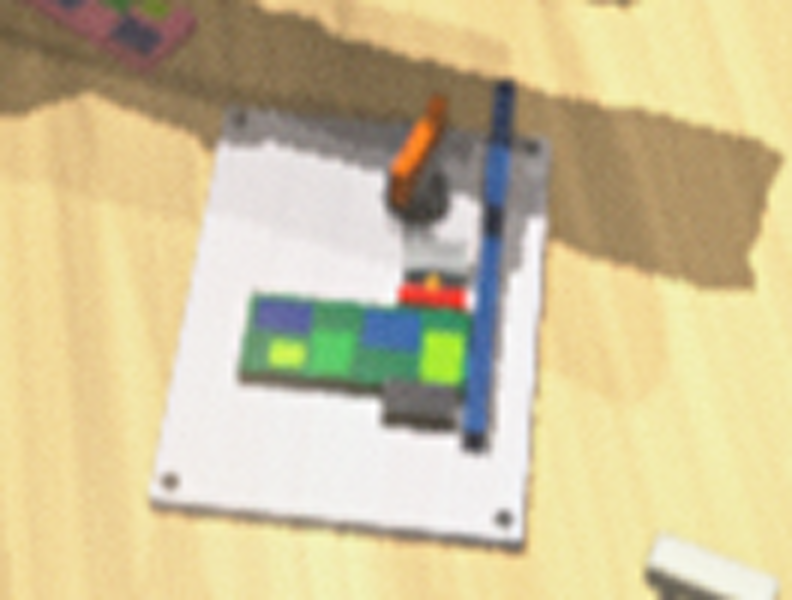

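View pics/scene17f.png

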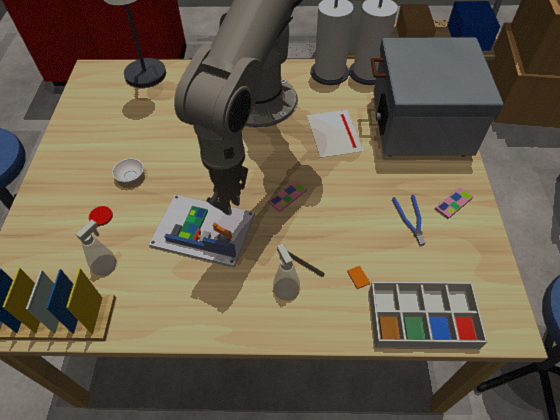

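The slab is square against the fence and the stop, the red pad is on it, the knob is free, and everything else is where it was. Handing in.

```bash
python3 -c "
from workcell import job_done,sense
print(abs(sense()['qvel']).max());print(job_done())"
```

```text
0.005487409383151369
the job is handed in; nothing more can be done
None
```

I laid the slab flat in the jig, butted it against the fence and the stop, tightened the knob clockwise to about 1.88 rad, let go and handed in at about 29 s.

- **Placing:** I pushed the slab in gently, with about 6 N at the fence and 5 N at the stop. The last pictures show it square against the fence and the stop, with the red pad on it. The knob stayed where I left it, the wrist force read about zero after release, and nothing else had visibly moved.
- **Clamp force:** this is an estimate, because the cues didn't fully agree:

| Cue | Estimate |
|---|---|
| Knob travel since the jaw met the slab (contact at about 1.49 rad) | about 15 N |
| Torque while turning, last step (0.47 N·m, scatter of about ±4 N) | about 17 N |
| Torque while turning, the step before | 11 N |
| Torque held still (0.28 N·m; an unsteady 0.04–0.14 N·m before contact, so I gave it little weight) | about 20 N after correction, 28 N uncorrected |

My best estimate is 13–17 N.

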